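# Card into its bench stand, then a spring clip held gaping over its top edge

### The job

Take the green-banded order card out of the wooden file and slide it fully home into the slot of the black card stand. Let go of it, then pick up the blue spring clip by its handles, squeeze it wide open, and bring it down over the middle of the card's top edge so that the card's edge stands well inside the gaping jaws with neither jaw touching it. Finish while still holding the clip open there, so that I can slip today's order in beside the card; leave the orange card and everything else where they are.

Things in the scene. Friction and masses are not known exactly. Their poses are not given: they have to be found in the camera images.
- green_card: stiff white plastic card with a green band along its top 30 mm: 90 mm wide (its x), 9 mm thick (its y), 110 mm tall (its z, upright); origin at the centre of its bottom edge. About 90 g. At the start it stands upright in one of the two slots of the wooden file; it may be turned end for end, both faces are alike
- card_top (a point): centre of the green-banded card's top edge, 110 mm above its origin
- card_file: wooden block fixed to the bench, 120 (x) x 124 (y) x 28 (z) mm, origin under its centre. Two open-topped slots along its x at y = -37 and +37 mm, each 94 x 13 mm and 20 mm deep (floor 8 mm above the bench); the green-banded card stands in one, the orange-banded in the other
- card_stand: black block fixed to the bench, 132 (x) x 60 (y) x 50 (z) mm, origin under its centre. One open-topped slot along its x through its centre: 94 x 12 mm, floor 10 mm above the bench, straight walls up to 40 mm, then a grey flared mouth widening 6 mm on every side up to the rim at 50 mm. A card fully home stands on that floor, its top 120 mm above the bench
- clip_rest: white holder fixed to the bench, base 84 x 70 mm, two uprights with open-topped notches that carry the ends of the clip's cross bar; highest point 70 mm above the bench; origin under its centre, x along the clip's cross bar
- clip: blue pinch clip, about 80 g, on a steel cross bar 64 mm long (its x) and 12 mm square; origin at the bar's centre (the pivot), z up. It sits in the rest with its origin 66 mm above the bench and lifts straight up. Handles rise above the bar, one at +y, one at -y; jaws hang below it. Squeezing the handles together along the clip's y opens the jaws
- clip_grip (a point): between the clip's handles, 30 mm above its origin, where to squeeze. Handles are 32 mm wide (x) and reach 47 mm above the origin; closed they lean out 0.3 rad, 54 mm over their outer faces at the top. Fully squeezed they stand parallel against a stop, 27 mm over the outer faces
- clip_mouth (a point): between the jaw tips, on the clip, 46 mm below its origin. Jaws are 32 mm wide (x) and end 48 mm below the origin; closed, their tips nearly meet; fully open they gape about 30 mm at the tips and no less up to 18 mm below the origin
- clip_jaw_l (a joint): swing of the clip's +y half: 0 closed, 0.30 rad fully open (stop). Sprung shut: about 3 N on each handle starts it and 7 N at the grip point opens it fully; 15 to 25 N of grip holds it on the stop
- clip_jaw_r (a joint): swing of the -y half of the clip, moves together with the other: 0 closed, 0.30 rad fully open
- orange_card: bystander: the other card, same size as the green-banded one, orange band; stays in the file
- piping_nozzle: bystander: steel cone, 32 mm across, 45 mm tall, origin under its centre
- ramekin: bystander: white ceramic pot, 72 mm across, 45 mm tall, origin under its centre
- sugar_jar: bystander: clear jar with steel cap, 60 mm across, 100 mm tall, origin under its centre
- measuring_cup: bystander: steel cup with a handle, 72 mm across, 75 mm tall, origin under its centre
- spatula: bystander: spatula 240 mm long lying flat along its own x, origin at its middle
- rolling_pin: bystander: wooden rolling pin lying along its own x, 310 mm long, 42 mm thick, origin under its middle

How it is judged:
By the outcome, as a careful person would: the job done as asked, in the order asked, and still so for the second after the job is handed in, while the arm keeps its last pose, push and grip.
It also fails if it takes over 72 s, if anything falls off the work surface, if the arm or the gripper's body presses on something with over 40 N, if the wrist force passes 120 N, or if a joint passes its speed limit or range.

### The arm

A 7-joint arm with a two-finger parallel gripper is mounted at the origin on the work surface. World frame = base frame: x ahead of the robot, y to its left, z up, the work surface at z = 0. Lengths are in mm, angles in rad, forces in N, time in s.
With the tool pointing down it reaches from about 425 to 875 mm from the base axis. Payload 4.7 kg.
Tool frame: the origin (TCP) lies on the centre line of the jaws, within the pads' length; the fingertips stand 19 mm ahead of it and the grasp point (between the pads) is the TCP (tips_ahead is the distance from the TCP to the fingertips, in mm); z points along the fingers, y is the direction in which the jaws open and shut (so a half turn about z gives the same grasp; the last joint's range is limited). The gripper opens to 87 mm and grips with 3 to 60 N. Pads are 19 mm wide; open, the fingers measure 117 mm over their backs; the gripper's body (75 mm by 190 mm) begins 51 mm behind the grasp point.
Start: joints at [-1.252, 0.321, -0.07, 1.45, 0.023, 1.371, -0.057], TCP at [195.093, 620.05, 241.587] pointing down, gripper open.
Joint ranges: [-2.86, 2.86], [-0.3, 2.09], [-1.38, 1.24], [0.06, 2.45], [-1.56, 4.7], [0.09, 2.05], [-2.69, 2.69]. Speed limits (rad/s): [2.57, 2.57, 3.14, 3.14, 3.14, 3.14, 3.14].

### API

Orientations are given as [roll, pitch, yaw] about the fixed x, y, z axes, in that order (R = Rz(yaw) Ry(pitch) Rx(roll)).
In Python, from plant import read_state, snapshot, camera_params, close_job, tips_ahead gives the robot as it stands.
- The arm moves only by the shell command python3 -m pendant 'ROWS' [OPENING]. ROWS is JSON, a list of rows, each an object with "delta_pos": the shift along the tool's x, y, z in m, a list of three; "spin": the turn about the tool's z in degrees. In form: [{"delta_pos": [x, y, z], "spin": spin}, ...]. A call has exactly 10 rows; each row is the pose to reach, as a shift and turn from the pose commanded when the call began, along the tool's axes at that moment; what a row does not reach only later rows make up. A row lasts 1/12 s, in which the tool goes at most 41.7 mm and 7.16 degrees, less where a joint would pass 70% of its speed; a pose out of reach is approached as far as the arm can. A call with a gripper value outside its range is refused whole. OPENING is the gripper command: -1 is fully open, 1 is shut, values between are in proportion, set as the call begins (- or left out, the last holds). The fingers move at their own pace and stop on an object; the grip force is fixed at half the most. Time passes only in rows, so rows that repeat a pose let the fingers close, or fill a call up. It gives the time, the measured TCP pose, the force and the opening at its end, in the units of the state.
- read_state(): the state, without advancing time (a new reading comes with each control period).
- snapshot(name): name is "side" or "top" or "wrist"; returns the picture (480x640x3 uint8, blue, green, red); there is no depth.
- camera_params(name): a dict with "K" (3x3 intrinsics, pixels), "R" (3x3) and "t" (3): a world point X has camera coordinates R X + t; the wrist camera has in their place "T_tool_cam" (4x4, takes a point from camera to tool coordinates, whose origin is the TCP and whose axes are the flange's). Camera axes: x right, y down, z forward; pixel columns grow to the right and rows downward; lengths in mm; the calibration is good to about 2 mm. A picture is of the moment at which its call begins: read the wrist's pose just before it. camera_params takes no time and is no camera call.
- close_job(): hands the job in, once; it reports no verdict.
The state is a dict: "clock": time; "qpos": joint angles; "qvel": joint speeds; "effort": joint torques, N m; "tool_pos": TCP position; "tool_rot": TCP orientation; "force": force on the tool from outside, world axes, zero at the start; "ft_torque": the same for the moment, N m; "opening": finger opening in mm.
Only numpy, scipy, OpenCV 4.12 (cv2) and the standard library are available. Lean on these libraries where they do the work, as an engineer would, in place of code of your own. Each camera call takes 0.05 s, during which the arm holds its last target.

## Working session

There is one attempt and no reset: what is moved stays moved. The work goes in short steps, Python scripts to look and compute and a shell command to move; the robot and the scene stay as the last step left them, time stands still between calls to the robot, and variables do not carry over. Pictures are saved under pics/ and viewed, and the job is handed in when it is done.

```bash
ls; mkdir -p pics
python3 - <<'E'
from plant import *
import cv2
print(read_state())
for n in ["side","top","wrist"]:
    cv2.imwrite(f"pics/{n}0.png",snapshot(n)); print(n,camera_params(n))
print(tips_ahead)
E
```

```text
pics
{'clock': 0.0, 'qpos': array([-1.25191505,  0.32182704, -0.07005302,  1.45162751,  0.02259351,
        1.3708212 , -0.05692845]), 'qvel': array([ 1.00247010e-03, -1.83347055e-04, -2.16211788e-03, -9.04017170e-04,
        1.35326441e-04, -1.62271304e-03, -7.93577687e-05]), 'effort': array([ 6.50485958e-05, -4.91285419e+01, -4.03436981e-01, -3.12537146e+01,
       -6.38693897e-02,  4.33574268e-02,  1.88176305e-04]), 'tool_pos': array([194.96591073, 619.54162376, 240.48245739]), 'tool_rot': array([-3.13969856e+00,  1.01076150e-04,  2.83678115e+00]), 'force': array([-0.15448459,  0.45524537,  0.73107751]), 'ft_torque': array([ 0.03420642, -0.03385498, -0.02745905]), 'opening': 86.99070188344032}
side {'K': array([[489.56207687,   0.        , 318.7464163 ],
       [  0.        , 489.56207687, 243.34913041],
       [  0.        ,   0.        ,   1.        ]]), 'R': array([[ 0.95277065, -0.30271347, -0.02434424],
       [-0.17632676, -0.48614495, -0.85590418],
       [ 0.24725889,  0.81977292, -0.51656113]]), 't': array([-557.00409779,  178.89913186, 1167.79870832])}
top {'K': array([[
[... 220 characters left out ...]
-9.79208001e-01, -2.39226874e-02, -2.01443281e-01],
       [ 2.01508062e-01, -3.03893728e-04, -9.79486809e-01]]), 't': array([ -37.71312823,  576.59254032, 1238.00949268])}
wrist {'K': array([[392.20453807,   0.        , 309.99444274],
       [  0.        , 392.20453807, 235.02407838],
       [  0.        ,   0.        ,   1.        ]]), 'T_tool_cam': array([[ 5.16898603e-04, -9.69818173e-01, -2.43828720e-01,
         6.49816621e+01],
       [ 9.99999591e-01,  3.20323499e-04,  8.45851305e-04,
        -6.43267748e-01],
       [-7.42217898e-04, -2.43829057e-01,  9.69817942e-01,
        -1.43447074e+02],
       [ 0.00000000e+00,  0.00000000e+00,  0.00000000e+00,
         1.00000000e+00]])}
19.0
```

View pics/side0.png

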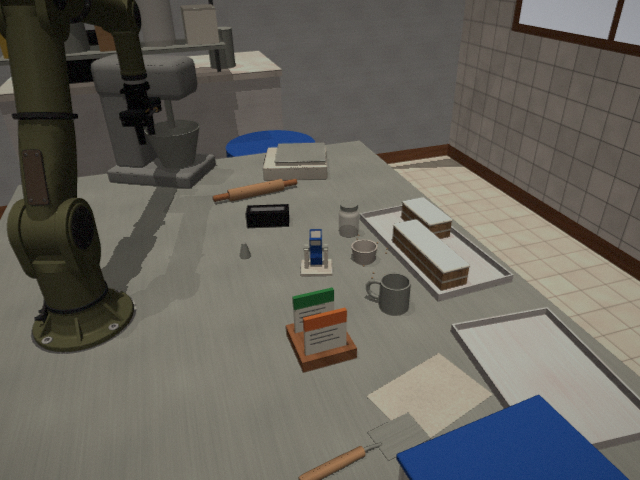

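View pics/top0.png

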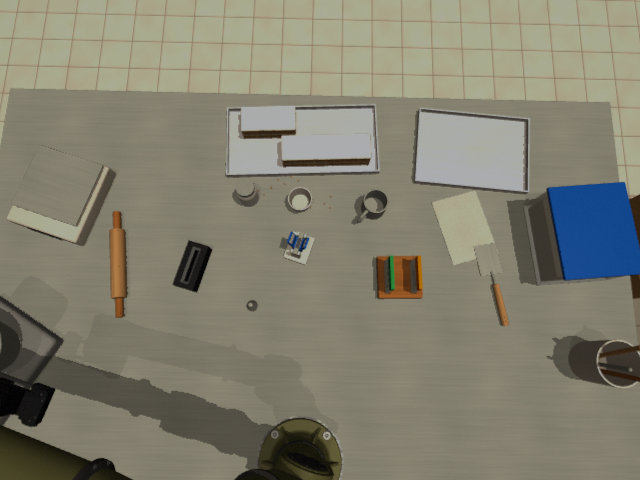

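View pics/wrist0.png

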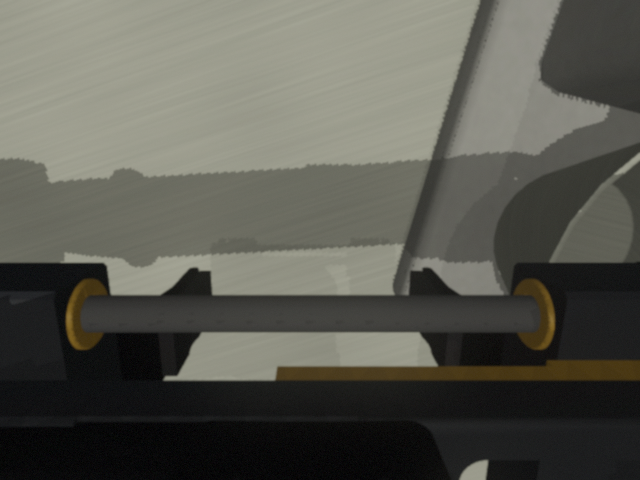

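The side view shows the file near (320,340), with the green card in the slot nearer the robot's left. The clip is at (315,250) and the stand at (268,215). In the top view the file is at (400,277), the clip at (298,245) and the stand at (192,266). I'll zoom in on these next.

```bash
cat > h.py <<'E'
import numpy as np, cv2
from plant import *
from scipy.spatial.transform import Rotation as Ro
def cam(n,st=None):
    p=camera_params(n)
    if n=="wrist":
        T=p["T_tool_cam"]; Rt=Ro.from_euler("xyz",st["tool_rot"]).as_matrix()
        Rc=Rt@T[:3,:3]; c=Rt@T[:3,3]+st["tool_pos"]
        return p["K"],Rc.T,-Rc.T@c
    return p["K"],p["R"],p["t"]
def ray(C,u,v):
    K,R,t=C; d=R.T@np.linalg.solve(K,[u,v,1.]); return -R.T@t,d
def onz(C,u,v,z):
    o,d=ray(C,u,v); return o+d*(z-o[2])/d[2]
def proj(C,X):
    K,R,t=C; x=K@(R@np.asarray(X,float)+t); return x[:2]/x[2]
def tri(C1,p1,C2,p2):
    o1,d1=ray(C1,*p1);o2,d2=ray(C2,*p2)
    s=np.linalg.lstsq(np.c_[d1,-d2],o2-o1,rcond=None)[0]
    a=o1+d1*s[0];b=o2+d2*s[1]; return (a+b)/2,np.linalg.norm(a-b)
def crop(img,u0,v0,w,h,k,name):
    cv2.imwrite(name,cv2.resize(img[v0:v0+h,u0:u0+w],None,fx=k,fy=k,interpolation=cv2.INTER_CUBIC))
E
python3 - <<'E'
import cv2,numpy as np
t=cv2.imread("pics/top0.png")
s=cv2.imread("pics/side0.png")
def c(i,u,v,w,h,k):return cv2.resize(i[v:v+h,u:u+w],None,fx=k,fy=k,interpolation=cv2.INTER_CUBIC)
cv2.imwrite("pics/t1.png",np.hstack([c(t,365,240,70,70,5),c(t,270,215,60,70,5)]))
cv2.imwrite("pics/t2.png",c(t,165,230,60,70,7))
cv2.imwrite("pics/s1.png",c(s,275,225,100,145,4))
E
```

```text
(no output)
```

View pics/t1.png

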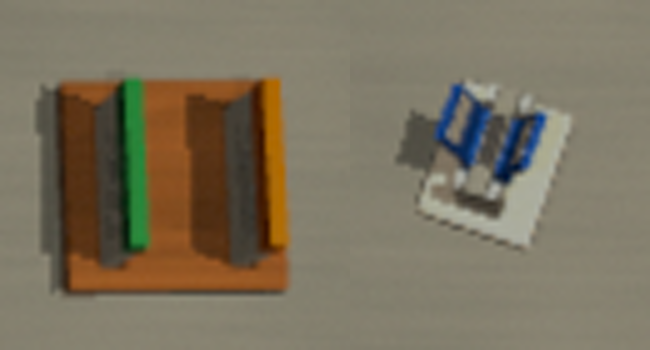

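View pics/t2.png

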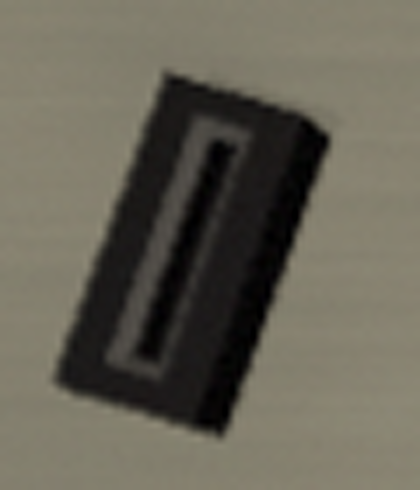

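View pics/s1.png

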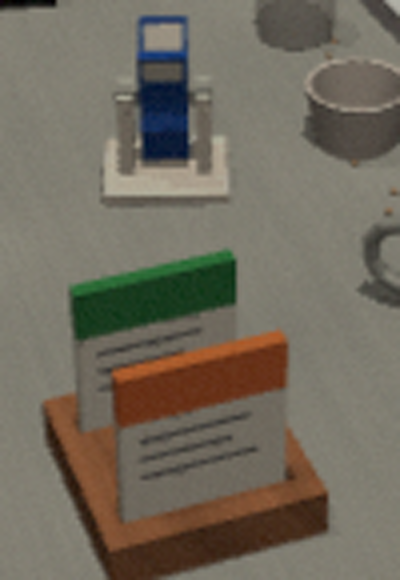

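Run:
```python
from h import *
t=cv2.imread("pics/top0.png"); C=cam("top"); hsv=cv2.cvtColor(t,cv2.COLOR_BGR2HSV)
def mask(lo,hi,box):
    m=cv2.inRange(hsv,lo,hi); z=np.zeros_like(m); u,v,w,h=box; z[v:v+h,u:u+w]=m[v:v+h,u:u+w]; return z
def rect(m,z,n):
    cs,_=cv2.findContours(m,cv2.RETR_EXTERNAL,cv2.CHAIN_APPROX_NONE); c=max(cs,key=cv2.contourArea)
    P=np.array([onz(C,u,v,z)[:2] for u,v in c[:,0]],np.float32)
    r=cv2.minAreaRect(P); b=cv2.boxPoints(r); L=[b[1]-b[0],b[2]-b[1]]; l=max(L,key=np.linalg.norm)
    print(n,r, "long axis deg",np.degrees(np.arctan2(l[1],l[0])))
rect(mask((45,120,60),(80,255,255),(365,240,70,70)),118,"green")
rect(mask((8,200,140),(20,255,255),(410,240,30,70)),118,"orange")
rect(mask((0,0,0),(180,255,60),(165,230,60,70)),50,"stand")
rect(mask((0,90,60),(25,255,255),(365,240,70,70)),28,"file")
rect(mask((100,120,60),(130,255,255),(270,215,60,70)),100,"clip")
# stand slot corners from zoom
for p in [(195,115),(250,128),(160,380),(106,362),(212,138),(238,145),(158,362),(136,355),(167,73),(300,115),(205,432),(55,382)]:
    print(p,onz(C,165+p[0]/7,230+p[1]/7,50)[:2].round(1))
```

```text
green ((499.4111633300781, -232.47071838378906), (88.54148864746094, 9.915301322937012), 2.328432083129883) long axis deg 2.3284307
orange ((502.5180969238281, -306.6213684082031), (7.985832691192627, 86.07498168945312), 88.72386932373047) long axis deg -1.2761503
stand ((515.2433471679688, 315.21807861328125), (71.77286529541016, 131.6566162109375), 74.40168762207031) long axis deg -15.598324
file ((502.0379943847656, -269.2003173828125), (122.82075500488281, 130.4034423828125), 1.9720274209976196) long axis deg -88.02798
clip ((586.168701171875, 35.40440368652344), (25.21363067626953, 36.67313766479492), 69.2120361328125) long axis deg -20.787943
(195, 115) [570.3 318.3]
(250, 128) [565.5 295.7]
(160, 380) [462.5 324. ]
(106, 362) [469.2 346. ]
(212, 138) [561.  310.7]
(238, 145) [558.4 300. ]
(158, 362) [469.7 325.4]
(136, 355) [472.3 334.3]
(167, 73) [587.4 331. ]
(300, 115) [571.4 275.9]
(205, 432) [442.3 304.6]
(55, 382) [460.7 365.6]
```

```bash
python3 -m pendant '[{"delta_pos":[-0.02,-0.008,0],"spin":0},{"delta_pos":[-0.055,-0.021,0],"spin":0},{"delta_pos":[-0.09,-0.034,0],"spin":0},{"delta_pos":[-0.128,-0.048,0],"spin":0},{"delta_pos":[-0.166,-0.063,-0.003],"spin":0},{"delta_pos":[-0.204,-0.077,-0.006],"spin":0},{"delta_pos":[-0.242,-0.092,-0.01],"spin":0},{"delta_pos":[-0.28,-0.106,-0.014],"spin":0},{"delta_pos":[-0.318,-0.12,-0.017],"spin":0},{"delta_pos":[-0.356,-0.135,-0.02],"spin":0}]' -1
```

```text
clock: 0.98
tool_pos: [495.3, 383.0, 261.6]
tool_rot: [3.141, -0.0, 2.837]
force: [-0.2, 0.9, 0.6]
opening: 86.9
```

```bash
python3 -m pendant '[{"delta_pos":[-0.038,-0.0145,0],"spin":0},{"delta_pos":[-0.072,-0.027,0],"spin":0},{"delta_pos":[-0.1,-0.038,0],"spin":0},{"delta_pos":[-0.12,-0.046,0],"spin":0},{"delta_pos":[-0.126,-0.048,0],"spin":0},{"delta_pos":[-0.126,-0.048,0],"spin":0},{"delta_pos":[-0.126,-0.048,0],"spin":0},{"delta_pos":[-0.126,-0.048,0],"spin":0},{"delta_pos":[-0.126,-0.048,0],"spin":0},{"delta_pos":[-0.126,-0.048,0],"spin":0}]' -1
python3 - <<'E'
from h import *
s=read_state(); cv2.imwrite("pics/w1.png",snapshot("wrist")); print(s)
import pickle; pickle.dump(s,open("w1.pkl","wb"))
print(proj(cam("wrist",s),[517,321,50]))
E
```

```text
clock: 1.82
tool_pos: [598.7, 302.6, 261.8]
tool_rot: [3.141, -0.0, 2.84]
force: [0.4, -0.5, -0.4]
opening: 87.1
{'clock': 1.8167, 'qpos': array([-0.66386939,  0.35743849,  0.20937276,  1.37163632, -0.07444706,
        1.41994846,  0.81265938]), 'qvel': array([ 5.61104268e-03,  1.86234610e-03,  9.10375738e-03, -3.94719225e-03,
        3.12115548e-03, -6.37562851e-05,  3.17903279e-04]), 'effort': array([ 6.10034144e-02, -5.03162098e+01,  2.60960765e+00, -3.13799787e+01,
       -2.05741549e-02,  8.20241799e-02, -3.55069380e-03]), 'tool_pos': array([598.729622  , 302.60903565, 261.78530559]), 'tool_rot': array([ 3.14089660e+00, -4.53400391e-04,  2.83964051e+00]), 'force': array([ 0.4161972 , -0.46683701, -0.43287745]), 'ft_torque': array([-0.04503707,  0.01004134,  0.01171079]), 'opening': 87.09411326699842}
[302.49461657 114.50496758]
```

View pics/w1.png

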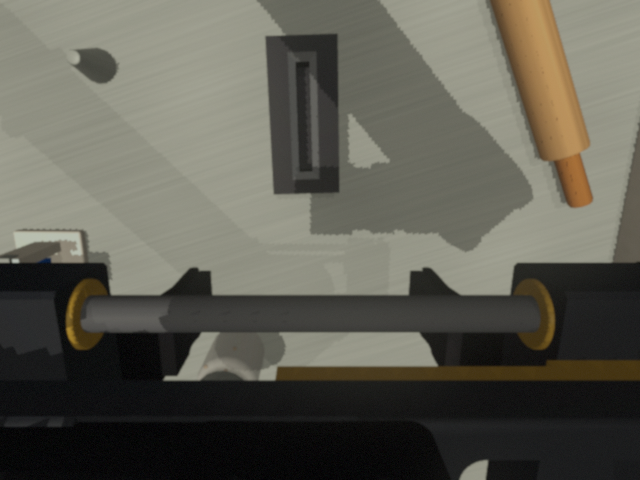

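The wrist view shows the stand upright around (303,115), with the grey funnel spanning about (288–318, 52–180) and the dark slot inside it.

Run:
```python
from h import *
im=cv2.imread("pics/w1.png"); crop(im,240,20,130,190,4,"pics/w1z.png")
g=cv2.cvtColor(im,cv2.COLOR_BGR2GRAY)
for v in (75,100,125,150): print(v,g[v,262:345].tolist())
print(g[25:200,303].tolist())
```

```text
75 [151, 150, 150, 149, 137, 110, 79, 68, 67, 65, 65, 67, 65, 66, 66, 64, 65, 65, 65, 63, 65, 63, 65, 62, 63, 63, 72, 80, 80, 81, 80, 80, 78, 68, 49, 41, 38, 37, 37, 39, 38, 40, 41, 47, 54, 56, 58, 73, 85, 85, 79, 75, 68, 64, 58, 48, 43, 41, 39, 40, 39, 39, 36, 39, 40, 40, 39, 37, 38, 38, 38, 38, 41, 39, 42, 56, 82, 98, 102, 102, 102, 102, 102]
100 [150, 151, 151, 151, 151, 145, 123, 85, 68, 67, 67, 67, 68, 67, 66, 66, 66, 66, 64, 67, 66, 66, 64, 66, 64, 65, 66, 71, 79, 80, 81, 80, 79, 78, 66, 48, 38, 40, 40, 40, 41, 41, 40, 44, 51, 57, 57, 62, 81, 95, 98, 99, 98, 97, 94, 82, 64, 58, 59, 58, 58, 58, 59, 58, 58, 57, 59, 56, 55, 50, 43, 41, 41, 38, 39, 51, 77, 95, 100, 100, 100, 100, 100]
125 [152, 151, 151, 150, 150, 148, 144, 129, 98, 74, 67, 67, 67, 66, 67, 65, 67, 66, 65, 65, 65, 66, 64, 65, 65, 63, 64, 67, 71, 78, 80, 80, 80, 80, 77, 63, 46, 40, 40, 42, 40, 40, 39, 39, 44, 52, 58, 58, 65, 81, 95, 99, 98, 98, 95, 89, 73, 62, 59, 57, 58, 58, 58, 58, 58, 59, 57, 58, 58, 57, 58, 57, 57, 57, 57, 63, 80, 97, 104, 105, 104, 103, 101]
150 [153, 152, 151, 152, 150, 151, 150, 148, 139, 110,
[... 313 characters left out ...]
 101, 101, 103, 103, 104, 100, 84, 58, 42, 42, 42, 42, 42, 44, 43, 42, 42, 43, 42, 43, 42, 42, 46, 52, 60, 63, 64, 62, 64, 63, 62, 64, 61, 52, 38, 30, 30, 30, 31, 32, 37, 36, 37, 39, 40, 39, 38, 40, 40, 42, 45, 43, 42, 42, 39, 40, 41, 40, 43, 42, 40, 43, 40, 41, 40, 41, 41, 40, 42, 41, 40, 43, 41, 39, 41, 40, 40, 41, 41, 41, 41, 41, 41, 40, 40, 42, 40, 40, 41, 40, 42, 43, 41, 41, 41, 40, 37, 40, 40, 42, 41, 41, 40, 40, 40, 41, 40, 40, 41, 40, 41, 42, 40, 41, 42, 41, 41, 42, 41, 40, 41, 42, 41, 39, 42, 42, 42, 41, 39, 42, 42, 41, 41, 41, 39, 41, 42, 42, 42, 43, 40, 37, 38, 51, 65, 71, 73, 73, 74, 71, 67, 57, 46, 41, 43, 43, 42, 42, 43, 43, 44, 45, 42, 44, 60, 95, 126, 138, 141, 143, 147, 149]
```

View pics/w1z.png

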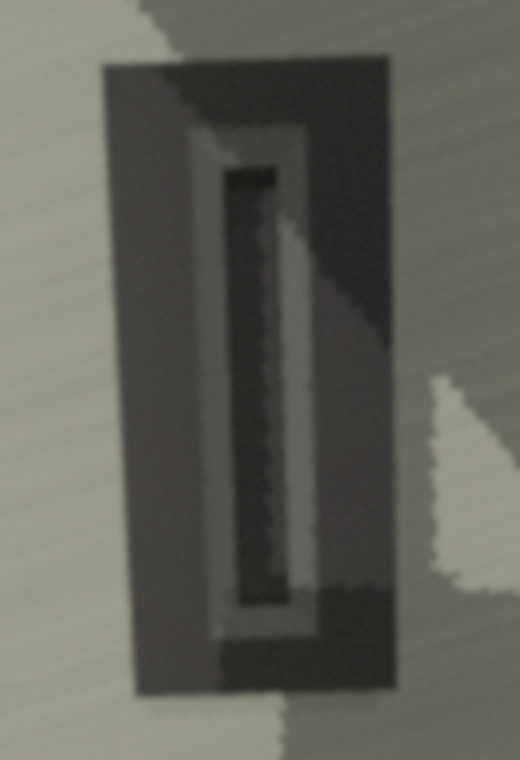

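Run:
```python
from h import *
import pickle; s=pickle.load(open("w1.pkl","rb")); C=cam("wrist",s)
def f(ps,z):
    P=np.array([onz(C,240+p[0]/4-.4,20+p[1]/4-.4,z)[:2] for p in ps]); c=P.mean(0)
    l=(P[0]+P[1]-P[2]-P[3])/2; w=(P[1]+P[2]-P[0]-P[3])/2
    a=np.degrees(np.arctan2(-l[1],-l[0])); print(c.round(1),np.linalg.norm(l).round(1),np.linalg.norm(w).round(1),"yaw",a.round(2), (a+180)%360)
f([(190,128),(306,125),(318,635),(210,637)],50)
f([(222,170),(277,168),(289,604),(238,606)],40)
f([(104,65),(388,57),(397,689),(137,695)],50)
t=cam("top"); print("w ring ctr in top px", proj(t,[517,320,50]))
```

```text
[519.5 321.3] 106.0 24.3 yaw -15.62 164.38084460220807
[519.7 321.2] 93.3 11.8 yaw -15.57 164.42547888538618
[519.7 321.4] 131.1 59.0 yaw -15.5 164.49979959931002
w ring ctr in top px [190.80002882 265.00452454]
```

```bash
python3 -m pendant '[{"delta_pos":[-0.01,-0.017,0],"spin":0},{"delta_pos":[-0.028,-0.047,0],"spin":0},{"delta_pos":[-0.048,-0.081,0],"spin":0},{"delta_pos":[-0.068,-0.115,0],"spin":0},{"delta_pos":[-0.088,-0.149,0],"spin":0},{"delta_pos":[-0.108,-0.183,0],"spin":0},{"delta_pos":[-0.126,-0.214,0],"spin":0},{"delta_pos":[-0.141,-0.239,0],"spin":0},{"delta_pos":[-0.15,-0.255,0],"spin":0},{"delta_pos":[-0.153,-0.26,0],"spin":0}]' -1; python3 -m pendant '[{"delta_pos":[0,0,0],"spin":0},{"delta_pos":[0,0,0],"spin":0},{"delta_pos":[0,0,0],"spin":0},{"delta_pos":[0,0,0],"spin":0},{"delta_pos":[0,0,0],"spin":0},{"delta_pos":[0,0,0],"spin":0},{"delta_pos":[0,0,0],"spin":0},{"delta_pos":[0,0,0],"spin":0},{"delta_pos":[0,0,0],"spin":0},{"delta_pos":[0,0,0],"spin":0}]'
python3 - <<'E'
from h import *
s=read_state(); im=snapshot("wrist"); cv2.imwrite("pics/w2.png",im)
import pickle; pickle.dump(s,open("w2.pkl","wb"))
p=proj(cam("wrist",s),[586,36,90]); print(p)
crop(im,240,0,160,260,3,"pics/w2z.png")
E
```

```text
clock: 2.7
tool_pos: [668.0, 1.9, 261.9]
tool_rot: [-3.14, 0.001, 2.831]
force: [-0.1, 0.6, 0.0]
opening: 87.2
clock: 3.53
tool_pos: [667.9, 6.9, 261.6]
tool_rot: [3.142, 0.0, 2.837]
force: [0.2, -0.0, 0.3]
opening: 86.9
[314.69573484 106.94188776]
```

View pics/w2.png

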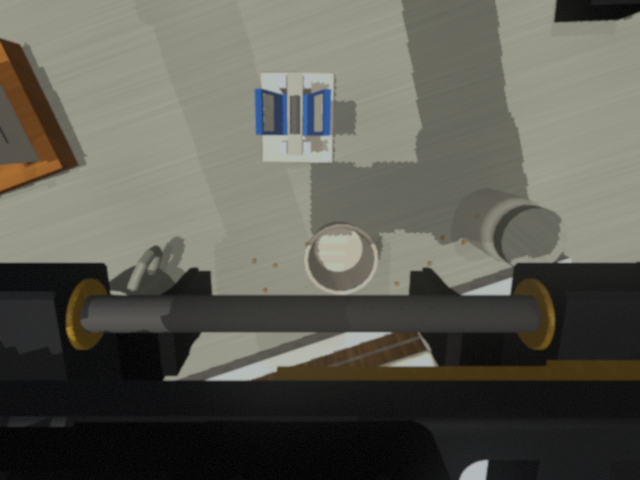

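View pics/w2z.png

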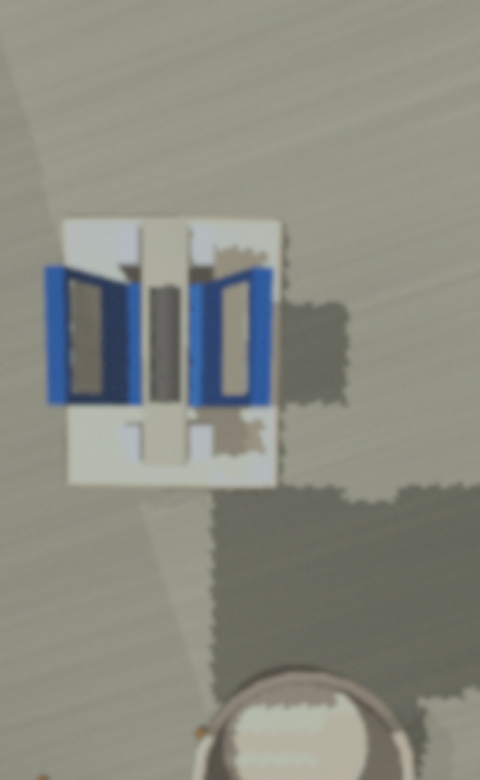

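The clip is in the rest at about (295,112). Its bar is vertical in the image, its handles are at u≈256 and 330, and the ramekin is clear of it below.

Run:
```python
from h import *
import pickle; s=pickle.load(open("w2.pkl","rb")); C=cam("wrist",s)
def f(ps,z):
    P=np.array([onz(C,240+p[0]/3-.35,p[1]/3-.35,z)[:2] for p in ps]); c=P.mean(0)
    l=(P[0]+P[1]-P[2]-P[3])/2; w=(P[1]+P[2]-P[0]-P[3])/2
    a=np.degrees(np.arctan2(-l[1],-l[0])); print(z,c.round(1),np.linalg.norm(l).round(1),np.linalg.norm(w).round(1),"yaw",a.round(2), (a+180)%360)
for z in (0,5,8): f([(63,217),(281,220),(278,486),(68,485)],z)
for z in (108,111,113): f([(46,265),(272,268),(272,405),(48,405)],z)
f([(142,225),(188,225),(188,464),(142,464)],70)
```

```text
0 [585.3  19.2] 84.5 70.6 yaw -17.68 162.32465554174374
5 [585.5  19.3] 83.5 69.7 yaw -17.68 162.32465554174374
8 [585.7  19.3] 82.8 69.2 yaw -17.68 162.32465554174374
108 [585.6  19.3] 31.9 54.3 yaw -17.63 162.3697432850914
111 [585.8  19.4] 31.6 53.7 yaw -17.63 162.36974328509137
113 [586.   19.4] 31.4 53.4 yaw -17.63 162.36974328509146
70 [586.2  19. ] 62.4 12.5 yaw -17.98 162.01614184302608
```

```bash
python3 -m pendant '[{"delta_pos":[0.001,-0.015,0],"spin":-1},{"delta_pos":[0.001,-0.045,0],"spin":-3},{"delta_pos":[0.002,-0.08,0],"spin":-6},{"delta_pos":[0.003,-0.115,0],"spin":-9},{"delta_pos":[0.004,-0.15,0],"spin":-12},{"delta_pos":[0.005,-0.185,0],"spin":-15},{"delta_pos":[0.006,-0.215,0],"spin":-17.5},{"delta_pos":[0.006,-0.238,0],"spin":-19},{"delta_pos":[0.006,-0.252,0],"spin":-19.8},{"delta_pos":[0.006,-0.257,0],"spin":-19.8}]' -1; python3 -m pendant '[{"delta_pos":[0,0,0],"spin":0},{"delta_pos":[0,0,0],"spin":0},{"delta_pos":[0,0,0],"spin":0},{"delta_pos":[0,0,0],"spin":0},{"delta_pos":[0,0,0],"spin":0},{"delta_pos":[0,0,0],"spin":0},{"delta_pos":[0,0,0],"spin":0},{"delta_pos":[0,0,0],"spin":0},{"delta_pos":[0,0,0],"spin":0},{"delta_pos":[0,0,0],"spin":0}]' 0
python3 - <<'E'
from h import *
s=read_state(); im=snapshot("wrist"); cv2.imwrite("pics/w3.png",im)
import pickle; pickle.dump(s,open("w3.pkl","wb")); print(s["qpos"])
p=proj(cam("wrist",s),[499,-232,118]); print(p)
crop(im,220,0,180,260,3,"pics/w3z.png")
E
```

```text
clock: 4.42
tool_pos: [583.4, -240.5, 261.9]
tool_rot: [-3.14, -0.0, -3.106]
force: [-0.1, -0.2, 0.5]
opening: 87.1
clock: 5.25
tool_pos: [585.1, -236.5, 261.6]
tool_rot: [3.142, 0.0, -3.101]
force: [0.6, 0.3, -0.2]
opening: 44.2
[ 0.00323641  0.28153384  0.42103171  1.48780459 -0.11562415  1.39673931
  2.04115123]
[322.62742936 105.9121425 ]
```

View pics/w3.png

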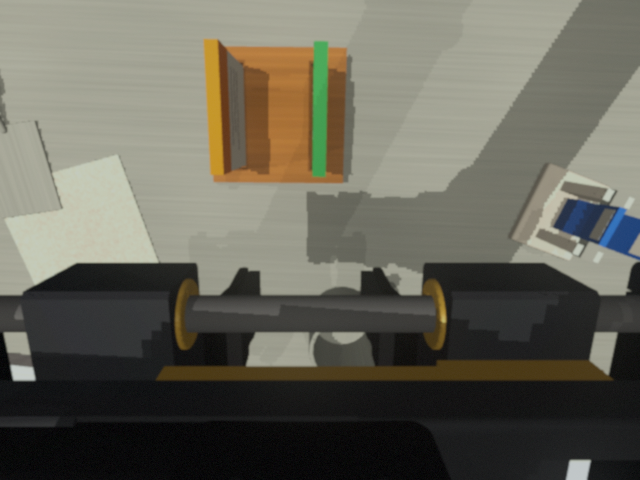

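View pics/w3z.png

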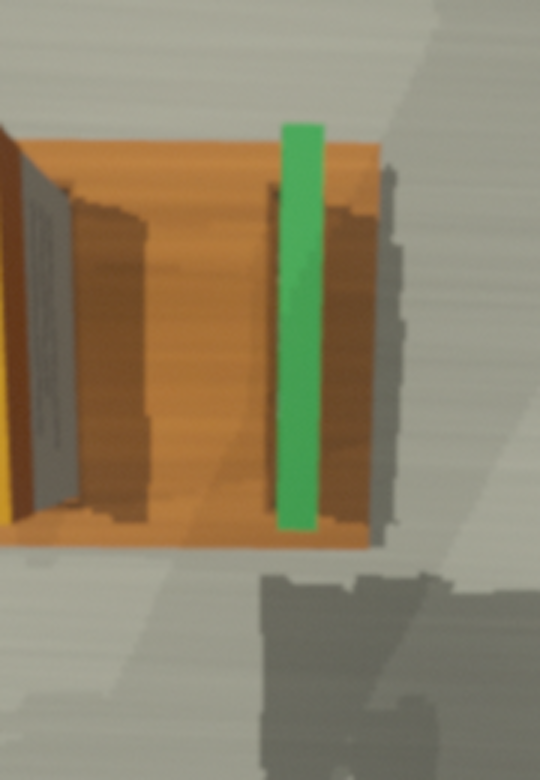

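The green top edge spans about (313–327, 41–177) and stands free, and the orange card is at u≈215.

Run:
```python
from h import *
import pickle; s=pickle.load(open("w3.pkl","rb")); C=cam("wrist",s)
im=cv2.imread("pics/w3.png");hsv=cv2.cvtColor(im,cv2.COLOR_BGR2HSV)
m=cv2.inRange(hsv,(50,120,80),(80,255,255)); cs,_=cv2.findContours(m,cv2.RETR_EXTERNAL,cv2.CHAIN_APPROX_NONE);c=max(cs,key=cv2.contourArea)
P=np.array([onz(C,u,v,118)[:2] for u,v in c[:,0]],np.float32); r=cv2.minAreaRect(P);print(r)
def f(ps,z):
    P=np.array([onz(C,220+p[0]/3-.35,p[1]/3-.35,z)[:2] for p in ps]); c=P.mean(0)
    l=(P[0]+P[1]-P[2]-P[3])/2; w=(P[1]+P[2]-P[0]-P[3])/2
    a=np.degrees(np.arctan2(-l[1],-l[0])); print(z,c.round(1),np.linalg.norm(l).round(1),np.linalg.norm(w).round(1),"yaw",a.round(2), (a+180)%360)
f([(282,124),(323,124),(317,530),(277,530)],118)
R=Ro.from_euler("xyz",s["tool_rot"]).as_matrix()
print(s["tool_pos"],np.degrees(s["tool_rot"]), R.T@(np.array([r[0][0],r[0][1],98])-s["tool_pos"]))
```

```text
((502.56390380859375, -234.079833984375), (88.7485122680664, 9.62848949432373), 1.843686819076538)
118 [ 502.7 -234. ] 90.3 9.4 yaw 1.89 181.89341332149885
[ 585.05855393 -236.46285034  261.60087821] [ 1.79999212e+02  8.17647640e-03 -1.77663970e+02] [ 82.35230788   5.74127728 163.58920667]
```

```bash
python3 -m pendant '[{"delta_pos":[0.02,0.0014,0],"spin":0.2},{"delta_pos":[0.05,0.0035,0.01],"spin":0.45},{"delta_pos":[0.075,0.005,0.03],"spin":0.45},{"delta_pos":[0.0825,0.0055,0.05],"spin":0.45},{"delta_pos":[0.0825,0.0055,0.075],"spin":0.45},{"delta_pos":[0.0825,0.0055,0.095],"spin":0.45},{"delta_pos":[0.0825,0.0055,0.1],"spin":0.45},{"delta_pos":[0.0825,0.0055,0.1],"spin":0.45},{"delta_pos":[0.0825,0.0055,0.1],"spin":0.45},{"delta_pos":[0.0825,0.0055,0.1],"spin":0.45}]' 0
python3 - <<'E'
from h import *
s=read_state(); im=snapshot("wrist"); cv2.imwrite("pics/w4.png",im)
cv2.imwrite("pics/s4.png",snapshot("side")[180:400,200:440].repeat(2,0).repeat(2,1))
print(s["tool_pos"],np.degrees(s["tool_rot"]))
E
```

```text
clock: 6.13
tool_pos: [503.5, -234.8, 163.1]
tool_rot: [-3.141, 0.002, -3.109]
force: [-0.3, 0.6, 0.1]
opening: 43.6
[ 503.47077381 -234.77036465  163.0949779 ] [-1.79947430e+02  1.33293468e-01 -1.78106498e+02]
```

View pics/w4.png

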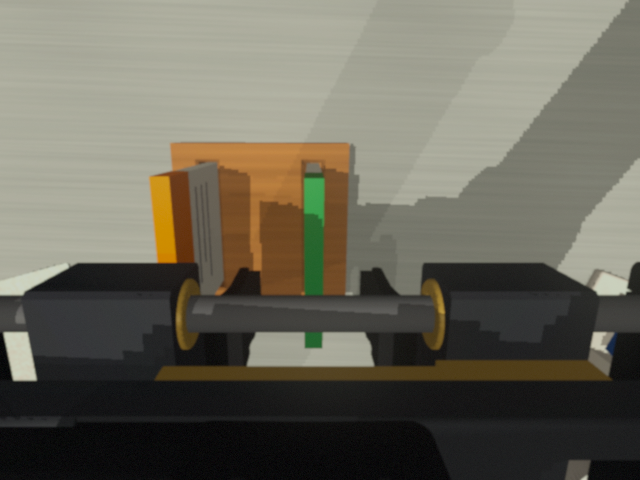

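View pics/s4.png

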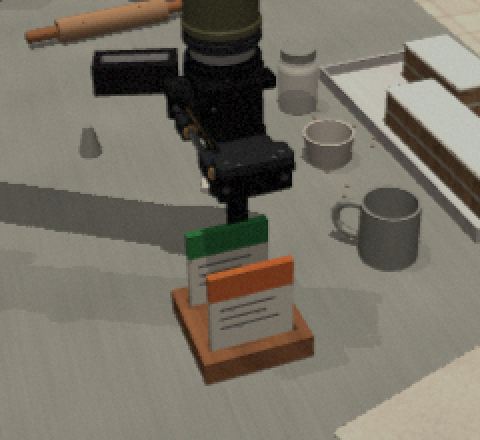

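The card edge at u≈313 lies midway between the fingers. I'll go down and grip.

```bash
python3 -m pendant '[{"delta_pos":[0,0,0.01],"spin":0},{"delta_pos":[0,0,0.025],"spin":0},{"delta_pos":[0,0,0.04],"spin":0},{"delta_pos":[0,0,0.053],"spin":0},{"delta_pos":[0,0,0.061],"spin":0},{"delta_pos":[0,0,0.064],"spin":0},{"delta_pos":[0,0,0.064],"spin":0},{"delta_pos":[0,0,0.064],"spin":0},{"delta_pos":[0,0,0.064],"spin":0},{"delta_pos":[0,0,0.064],"spin":0}]' 0;python3 -m pendant '[{"delta_pos":[0,0,0],"spin":0},{"delta_pos":[0,0,0],"spin":0},{"delta_pos":[0,0,0],"spin":0},{"delta_pos":[0,0,0],"spin":0},{"delta_pos":[0,0,0],"spin":0},{"delta_pos":[0,0,0],"spin":0},{"delta_pos":[0,0,0],"spin":0},{"delta_pos":[0,0,0],"spin":0},{"delta_pos":[0,0,0],"spin":0},{"delta_pos":[0,0,0],"spin":0}]' 1
```

```text
clock: 7.07
tool_pos: [503.0, -234.5, 98.4]
tool_rot: [-3.141, 0.002, -3.109]
force: [-0.3, 0.4, 0.8]
opening: 43.8
clock: 7.9
tool_pos: [502.4, -234.3, 97.5]
tool_rot: [3.142, -0.0, -3.109]
force: [-0.2, -0.9, -0.5]
opening: 8.6
```

```bash
python3 -m pendant '[{"delta_pos":[0,0,-0.004],"spin":0},{"delta_pos":[0,0,-0.012],"spin":0},{"delta_pos":[0,0,-0.022],"spin":0},{"delta_pos":[0,0,-0.036],"spin":0},{"delta_pos":[0,0,-0.054],"spin":0},{"delta_pos":[0,0,-0.075],"spin":0},{"delta_pos":[0,0,-0.1],"spin":0},{"delta_pos":[0,0,-0.125],"spin":0},{"delta_pos":[0,0,-0.14],"spin":0},{"delta_pos":[0,0,-0.145],"spin":0}]' 1
python3 - <<'E'
from h import *
s=read_state(); cv2.imwrite("pics/w5.png",snapshot("wrist"));print(s["tool_pos"],np.degrees(s["tool_rot"]))
cv2.imwrite("pics/s5.png",snapshot("side")[130:370,200:440].repeat(2,0).repeat(2,1))
R=Ro.from_euler("xyz",s["tool_rot"]).as_matrix(); print(R.T@(np.array([519.6,321.3,243])-s["tool_pos"]),s["opening"])
E
```

```text
clock: 8.73
tool_pos: [503.8, -235.2, 246.9]
tool_rot: [-3.14, 0.006, -3.109]
force: [-0.6, 0.3, -0.6]
opening: 8.8
[ 503.81509707 -235.19735306  246.86956041] [-179.89419268    0.3549261  -178.12832494]
[-33.92766569 555.69148769   3.05362473] 8.80010742395739
```

View pics/s5.png

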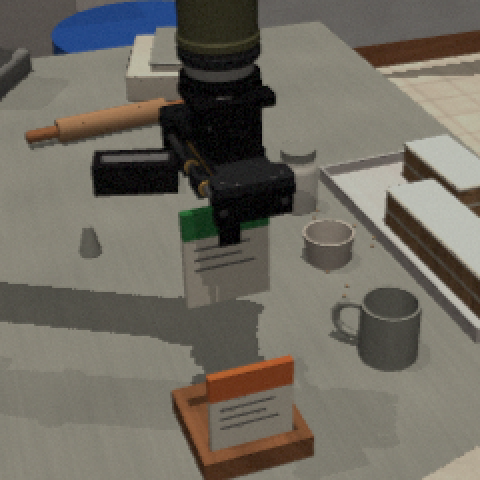

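View pics/w5.png

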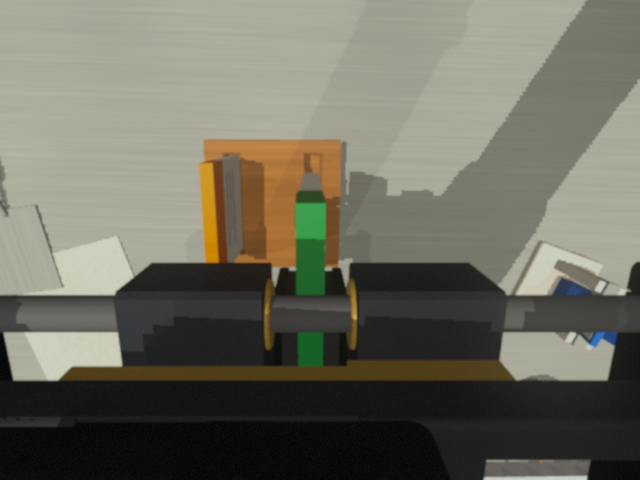

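```bash
python3 -m pendant '[{"delta_pos":[-0.001,0.008,0],"spin":0},{"delta_pos":[-0.002,0.025,0],"spin":0},{"delta_pos":[-0.004,0.05,0],"spin":0},{"delta_pos":[-0.006,0.085,0],"spin":0},{"delta_pos":[-0.008,0.12,0],"spin":0},{"delta_pos":[-0.01,0.155,0],"spin":0},{"delta_pos":[-0.012,0.19,0],"spin":0},{"delta_pos":[-0.014,0.225,0],"spin":0},{"delta_pos":[-0.016,0.26,0],"spin":0},{"delta_pos":[-0.018,0.295,0],"spin":0}]' 1; python3 -m pendant '[{"delta_pos":[-0.002,0.035,0],"spin":1},{"delta_pos":[-0.004,0.07,0],"spin":3},{"delta_pos":[-0.006,0.105,0],"spin":5.5},{"delta_pos":[-0.008,0.14,0],"spin":8},{"delta_pos":[-0.01,0.175,0],"spin":10.5},{"delta_pos":[-0.012,0.205,0],"spin":13},{"delta_pos":[-0.014,0.23,0],"spin":15},{"delta_pos":[-0.015,0.247,0],"spin":16.5},{"delta_pos":[-0.016,0.257,0],"spin":17.2},{"delta_pos":[-0.016,0.26,0],"spin":17.45}]' 1;  python3 -m pendant '[{"delta_pos":[0,0,0],"spin":0},{"delta_pos":[0,0,0],"spin":0},{"delta_pos":[0,0,0],"spin":0},{"delta_pos":[0,0,0],"spin":0},{"delta_pos":[0,0,0],"spin":0},{"delta_pos":[0,0,0],"spin":0},{"delta_pos":[0,0,0],"spin":0},{"delta_pos":[0,0,0],"spin":0},{"delta_pos":[0,0,0],"spin":0},{"delta_pos":[0,0,0],"spin":0}]' 1
python3 - <<'E'
from h import *
s=read_state(); cv2.imwrite("pics/w6.png",snapshot("wrist"));print(s["tool_pos"],np.degrees(s["tool_rot"]))
cv2.imwrite("pics/s6.png",snapshot("side")[60:260,150:350].repeat(3,0).repeat(3,1))
R=Ro.from_euler("xyz",s["tool_rot"]).as_matrix(); print(R.T@(np.array([519.6,321.3,100])-s["tool_pos"]),s["opening"])
E
```

```text
clock: 9.67
tool_pos: [509.2, 63.3, 240.9]
tool_rot: [-3.141, -0.003, -3.108]
force: [0.7, -0.1, -1.6]
opening: 8.8
clock: 10.5
tool_pos: [515.9, 324.3, 240.2]
tool_rot: [-3.14, -0.003, 2.874]
force: [0.2, 0.7, 0.3]
opening: 8.7
clock: 11.33
tool_pos: [518.1, 321.5, 242.6]
tool_rot: [3.141, 0.0, 2.87]
force: [-0.7, 0.6, -1.4]
opening: 8.8
[518.08130292 321.51596884 242.61820886] [1.79992919e+02 4.66352355e-03 1.64437873e+02]
[ -1.50935436   0.181764   142.61835573] 8.806944050656899
```

View pics/s6.png

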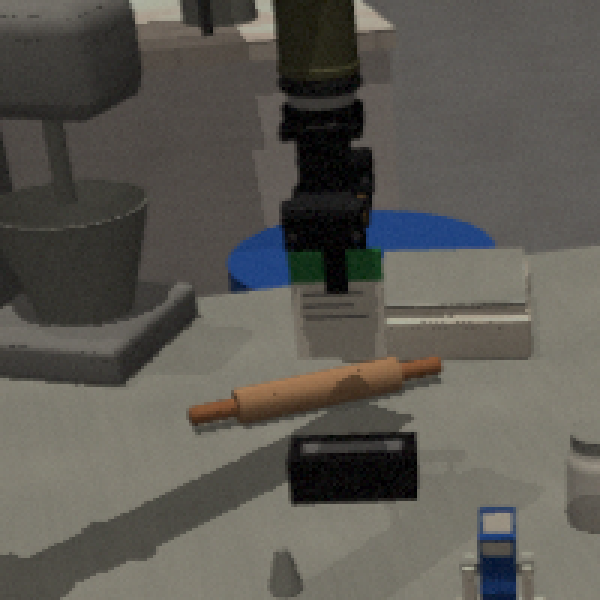

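View pics/w6.png

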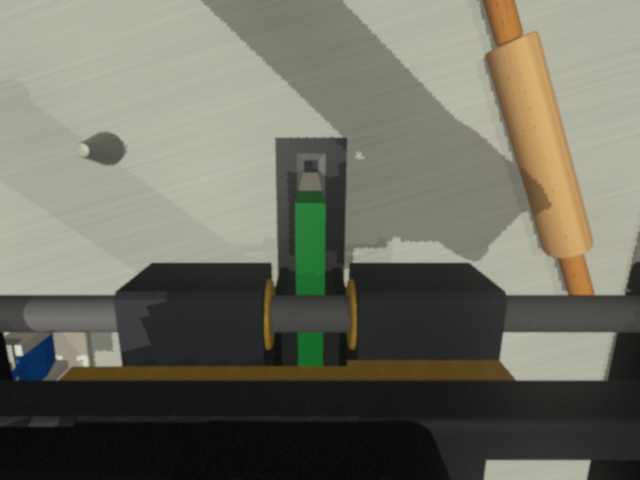

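Run:
```python
from h import *
im=cv2.imread("pics/w6.png");s=dict(tool_pos=np.array([518.08,321.52,242.6]),tool_rot=np.radians([179.993,.005,164.438]))
hsv=cv2.cvtColor(im,cv2.COLOR_BGR2HSV);print([ (v,hsv[v,311].tolist()) for v in range(164,210,2)])
C=cam("wrist",s);R=Ro.from_euler("xyz",s["tool_rot"]).as_matrix()
for v in (200,202,204):
    print(v,R.T@(onz(C,310,v,262.6)-s["tool_pos"]))
for u in (297,326): print(u,R.T@(onz(C,u,160,50)-s["tool_pos"]))
```

```text
[(164, [30, 20, 51]), (166, [30, 15, 51]), (168, [38, 19, 53]), (170, [36, 24, 54]), (172, [23, 37, 83]), (174, [23, 37, 116]), (176, [23, 37, 116]), (178, [23, 37, 117]), (180, [25, 37, 117]), (182, [23, 37, 117]), (184, [24, 35, 115]), (186, [23, 37, 116]), (188, [24, 35, 116]), (190, [40, 48, 96]), (192, [62, 124, 74]), (194, [63, 131, 74]), (196, [64, 133, 75]), (198, [64, 136, 73]), (200, [64, 141, 74]), (202, [66, 147, 85]), (204, [66, 163, 117]), (206, [67, 162, 121]), (208, [66, 166, 120])]
200 [ 45.42837368  -0.58029935 -20.0040355 ]
202 [ 44.78734715  -0.57996566 -20.00397951]
204 [ 44.14470824  -0.57963114 -20.00392339]
297 [ 45.71235301 -11.37803791 192.59462293]
326 [ 45.72378217  13.06724678 192.59760848]
```

```bash
python3 -m pendant '[{"delta_pos":[-0.0012,0.0005,0.01],"spin":0},{"delta_pos":[-0.0012,0.0005,0.025],"spin":0},{"delta_pos":[-0.0012,0.0005,0.045],"spin":0},{"delta_pos":[-0.0012,0.0005,0.065],"spin":0},{"delta_pos":[-0.0012,0.0005,0.08],"spin":0},{"delta_pos":[-0.0012,0.0005,0.09],"spin":0},{"delta_pos":[-0.0012,0.0005,0.095],"spin":0},{"delta_pos":[-0.0012,0.0005,0.095],"spin":0},{"delta_pos":[-0.0012,0.0005,0.095],"spin":0},{"delta_pos":[-0.0012,0.0005,0.095],"spin":0}]' 1
python3 - <<'E'
from h import *
s=read_state(); im=snapshot("wrist");print(s["tool_pos"],np.degrees(s["tool_rot"]))
crop(im,220,60,200,200,3,"pics/w7.png")
crop(snapshot("side"),220,120,100,120,5,"pics/s7.png")
E
```

```text
clock: 12.27
tool_pos: [520.1, 322.1, 148.8]
tool_rot: [3.14, 0.001, 2.87]
force: [0.8, 0.4, -0.2]
opening: 8.8
[520.06938181 322.11887879 148.7681938 ] [1.79907153e+02 7.92840667e-02 1.64436484e+02]
```

View pics/s7.png

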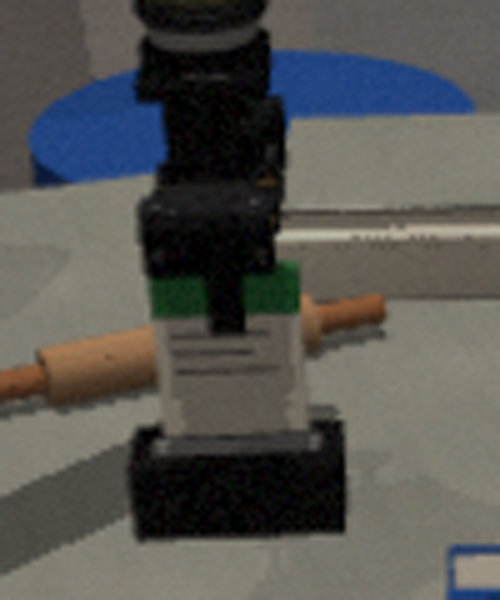

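View pics/w7.png

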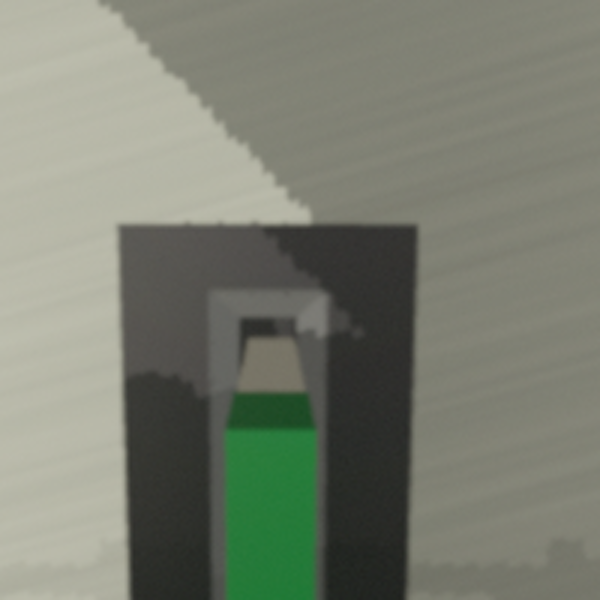

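```bash
python3 -m pendant '[{"delta_pos":[0,-0.0005,0.004],"spin":0},{"delta_pos":[0,-0.0005,0.009],"spin":0},{"delta_pos":[0,-0.0005,0.014],"spin":0},{"delta_pos":[0,-0.0005,0.019],"spin":0},{"delta_pos":[0,-0.0005,0.024],"spin":0},{"delta_pos":[0,-0.0005,0.029],"spin":0},{"delta_pos":[0,-0.0005,0.034],"spin":0},{"delta_pos":[0,-0.0005,0.038],"spin":0},{"delta_pos":[0,-0.0005,0.04],"spin":0},{"delta_pos":[0,-0.0005,0.04],"spin":0}]' 1;python3 -m pendant '[{"delta_pos":[0,0,0.001],"spin":0},{"delta_pos":[0,0,0.002],"spin":0},{"delta_pos":[0,0,0.003],"spin":0},{"delta_pos":[0,0,0.004],"spin":0},{"delta_pos":[0,0,0.005],"spin":0},{"delta_pos":[0,0,0.006],"spin":0},{"delta_pos":[0,0,0.007],"spin":0},{"delta_pos":[0,0,0.0075],"spin":0},{"delta_pos":[0,0,0.0075],"spin":0},{"delta_pos":[0,0,0.0075],"spin":0}]' 1
```

```text
clock: 13.2
tool_pos: [518.9, 321.0, 106.8]
tool_rot: [-3.141, -0.001, 2.87]
force: [0.7, 0.1, -1.6]
opening: 9.0
clock: 14.03
tool_pos: [519.2, 321.2, 100.0]
tool_rot: [-3.142, -0.0, 2.87]
force: [0.6, -1.1, -0.7]
opening: 8.7
```

```bash
python3 -m pendant '[{"delta_pos":[0,0,0.0005],"spin":0},{"delta_pos":[0,0,0.001],"spin":0},{"delta_pos":[0,0,0.0015],"spin":0},{"delta_pos":[0,0,0.002],"spin":0},{"delta_pos":[0,0,0.002],"spin":0},{"delta_pos":[0,0,0.002],"spin":0},{"delta_pos":[0,0,0.002],"spin":0},{"delta_pos":[0,0,0.002],"spin":0},{"delta_pos":[0,0,0.002],"spin":0},{"delta_pos":[0,0,0.002],"spin":0}]' 1
python3 - <<'E'
from h import *
s=read_state(); im=snapshot("wrist");print(s["tool_pos"],s["force"])
crop(im,220,60,200,200,3,"pics/w8.png")
crop(snapshot("side"),220,120,100,120,5,"pics/s8.png")
E
```

```text
clock: 14.87
tool_pos: [519.4, 321.4, 99.5]
tool_rot: [3.141, 0.0, 2.87]
force: [-2.5, -1.0, 6.7]
opening: 8.8
[519.42138028 321.35393646  99.49143013] [-2.54219953 -0.96605203  6.67876024]
```

View pics/s8.png

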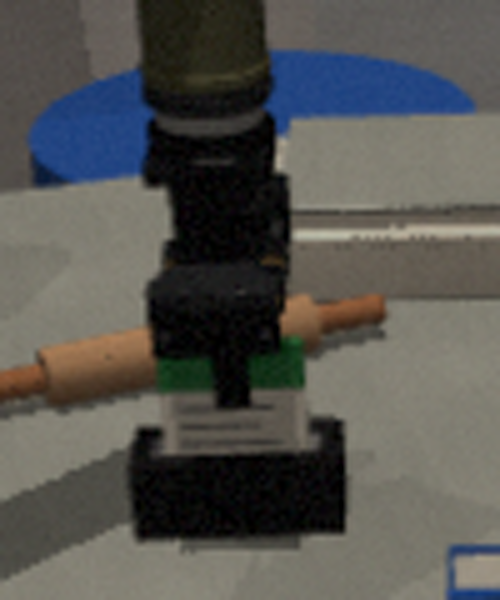

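View pics/w8.png

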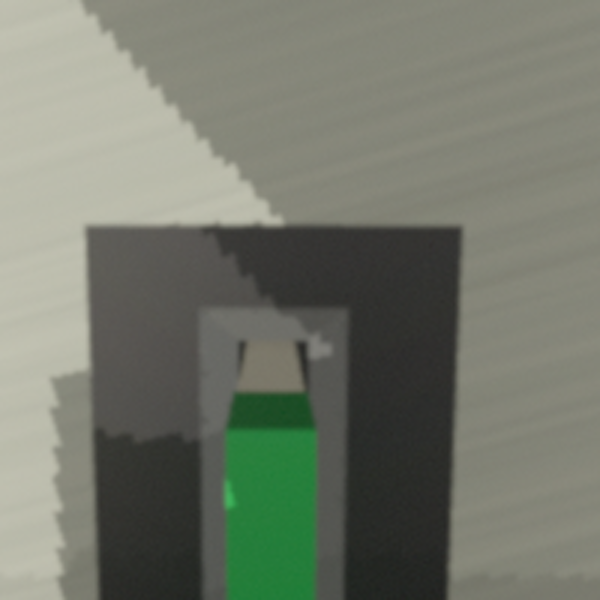

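The card met the floor at TCP z 99.5, as predicted, with a 6.7 N reaction and the card centred in the slot. Next I'll release it and retreat upward.

```bash
python3 -m pendant '[{"delta_pos":[0,0,0],"spin":0},{"delta_pos":[0,0,0],"spin":0},{"delta_pos":[0,0,0],"spin":0},{"delta_pos":[0,0,0],"spin":0},{"delta_pos":[0,0,0],"spin":0},{"delta_pos":[0,0,0],"spin":0},{"delta_pos":[0,0,0],"spin":0},{"delta_pos":[0,0,0],"spin":0},{"delta_pos":[0,0,0],"spin":0},{"delta_pos":[0,0,0],"spin":0}]' 0; python3 -m pendant '[{"delta_pos":[0,0,-0.005],"spin":0},{"delta_pos":[0,0,-0.015],"spin":0},{"delta_pos":[0,0,-0.03],"spin":0},{"delta_pos":[0,0,-0.05],"spin":0},{"delta_pos":[0,0,-0.075],"spin":0},{"delta_pos":[-0.01,0,-0.1],"spin":0},{"delta_pos":[-0.03,0,-0.125],"spin":0},{"delta_pos":[-0.05,0,-0.145],"spin":0},{"delta_pos":[-0.065,0,-0.155],"spin":0},{"delta_pos":[-0.07,0,-0.16],"spin":0}]' 0
python3 - <<'E'
from h import *
import pickle
s=read_state(); im=snapshot("wrist");print(s["tool_pos"],s["force"])
pickle.dump(s,open("w9.pkl","wb")); cv2.imwrite("pics/w9.png",im)
sd=snapshot("side"); cv2.imwrite("pics/s9r.png",sd); crop(sd,220,120,100,120,5,"pics/s9.png")
E
```

```text
clock: 15.8
tool_pos: [519.3, 321.2, 98.1]
tool_rot: [3.142, 0.0, 2.87]
force: [0.1, 0.1, 0.6]
opening: 43.4
clock: 16.63
tool_pos: [589.8, 301.0, 261.6]
tool_rot: [3.139, 0.005, 2.867]
force: [-0.0, -0.9, -0.8]
opening: 43.4
[589.83250316 300.99608952 261.60242509] [-0.0355105  -0.92761142 -0.8223585 ]
```

View pics/s9.png

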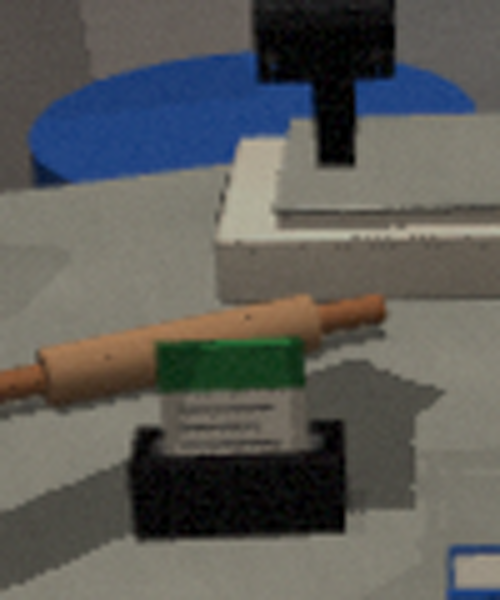

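View pics/w9.png

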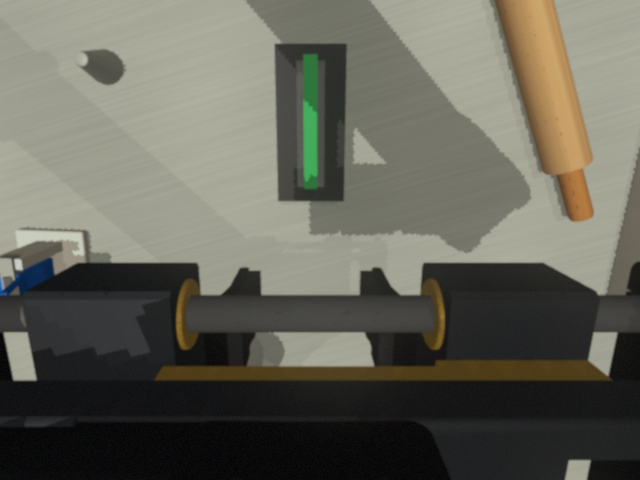

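The card stands in the slot, with its top edge at (303–318, 53–189). I'll measure card_top now.

Run:
```python
from h import *
import pickle; s=pickle.load(open("w9.pkl","rb")); C=cam("wrist",s)
im=cv2.imread("pics/w9.png");hsv=cv2.cvtColor(im,cv2.COLOR_BGR2HSV)
m=cv2.inRange(hsv,(50,120,60),(80,255,255)); cs,_=cv2.findContours(m,cv2.RETR_EXTERNAL,cv2.CHAIN_APPROX_NONE);c=max(cs,key=cv2.contourArea)
for z in (120,):
  P=np.array([onz(C,u,v,z)[:2] for u,v in c[:,0]],np.float32); print(z,cv2.minAreaRect(P))
# side height check: top edge of card front
S=cam("side"); 
for z in (110,115,120,125): print(z,proj(S,[519.5,321.2,z]))
im=cv2.imread("pics/s9r.png"); print([(v,im[v,266].tolist()) for v in range(182,194)])
s=read_state();R=Ro.from_euler("xyz",s["tool_rot"]).as_matrix();print(s["tool_pos"],np.degrees(s["tool_rot"]),R.T@(np.array([585.7,19.3,262])-s["tool_pos"]))
```

```text
120 ((519.6388549804688, 320.6770324707031), (9.4092435836792, 89.94305419921875), 74.26770782470703)
110 [265.98664052 190.24641901]
115 [265.8560819  188.75841059]
120 [265.72507294 187.26526954]
125 [265.59361131 185.76696928]
[(182, [85, 120, 162]), (183, [85, 119, 162]), (184, [81, 113, 154]), (185, [76, 111, 150]), (186, [72, 103, 140]), (187, [64, 97, 121]), (188, [56, 106, 45]), (189, [33, 68, 24]), (190, [30, 60, 22]), (191, [38, 65, 32]), (192, [31, 62, 25]), (193, [22, 54, 17])]
[587.69480913 301.88034497 259.38911239] [1.79926528e+02 8.67220058e-02 1.64337499e+02] [ -74.37143428 -272.62286496   -2.84791575]
```

```bash
python3 -m pendant '[{"delta_pos":[-0.003,-0.012,0],"spin":0},{"delta_pos":[-0.01,-0.037,0],"spin":0.5},{"delta_pos":[-0.02,-0.073,0],"spin":1},{"delta_pos":[-0.03,-0.11,0],"spin":1.5},{"delta_pos":[-0.04,-0.147,0],"spin":2.1},{"delta_pos":[-0.05,-0.184,0.01],"spin":2.1},{"delta_pos":[-0.06,-0.22,0.025],"spin":2.1},{"delta_pos":[-0.069,-0.25,0.04],"spin":2.1},{"delta_pos":[-0.074,-0.267,0.054],"spin":2.1},{"delta_pos":[-0.0753,-0.273,0.058],"spin":2.1}]' -1;  python3 -m pendant '[{"delta_pos":[0,0,0],"spin":0},{"delta_pos":[0,0,0],"spin":0},{"delta_pos":[0,0,0],"spin":0},{"delta_pos":[0,0,0],"spin":0},{"delta_pos":[0,0,0],"spin":0},{"delta_pos":[0,0,0],"spin":0},{"delta_pos":[0,0,0],"spin":0},{"delta_pos":[0,0,0],"spin":0},{"delta_pos":[0,0,0],"spin":0},{"delta_pos":[0,0,0],"spin":0}]' -1
python3 - <<'E'
from h import *
s=read_state(); im=snapshot("wrist"); cv2.imwrite("pics/w10.png",im)
R=Ro.from_euler("xyz",s["tool_rot"]).as_matrix();print(s["tool_pos"],np.degrees(s["tool_rot"]),R.T@(np.array([585.7,19.3,96])-s["tool_pos"]))
E
```

```text
clock: 17.57
tool_pos: [582.7, 14.4, 196.8]
tool_rot: [-3.138, -0.005, 2.828]
force: [0.1, -0.1, -0.3]
opening: 86.1
clock: 18.4
tool_pos: [586.0, 19.2, 200.1]
tool_rot: [3.142, 0.0, 2.833]
force: [0.3, 0.0, 0.5]
opening: 87.0
[585.99557415  19.21829977 200.09114031] [1.79995201e+02 2.72748809e-03 1.62336159e+02] [ 3.11384332e-01 -2.05576405e-02  1.04091124e+02]
```

View pics/w10.png

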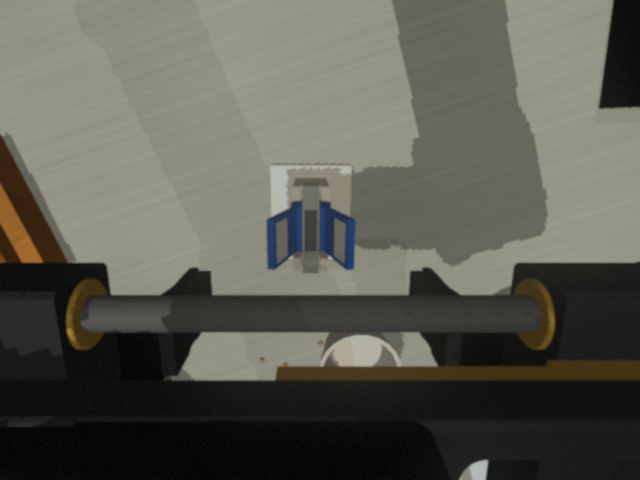

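```bash
python3 -m pendant '[{"delta_pos":[0,0,0.01],"spin":0},{"delta_pos":[0,0,0.03],"spin":0},{"delta_pos":[0,0,0.055],"spin":0},{"delta_pos":[0,0,0.075],"spin":0},{"delta_pos":[0,0,0.09],"spin":0},{"delta_pos":[0,0,0.1],"spin":0},{"delta_pos":[0,0,0.104],"spin":0},{"delta_pos":[0,0,0.104],"spin":0},{"delta_pos":[0,0,0.104],"spin":0},{"delta_pos":[0,0,0.104],"spin":0}]' -1
python3 - <<'E'
from h import *
s=read_state(); crop(snapshot("wrist"),120,160,400,220,2,"pics/w11.png"); print(s["tool_pos"])
crop(snapshot("side"),260,180,120,110,5,"pics/s11.png")
E
```

```text
clock: 19.28
tool_pos: [586.9, 19.2, 97.2]
tool_rot: [3.141, 0.002, 2.833]
force: [-0.3, -0.6, 1.5]
opening: 87.2
[586.87776779  19.22240676  97.22454818]
```

View pics/w11.png

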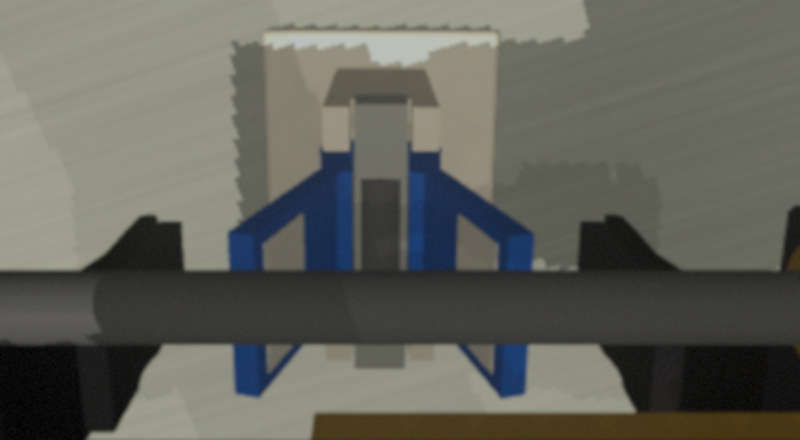

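View pics/s11.png

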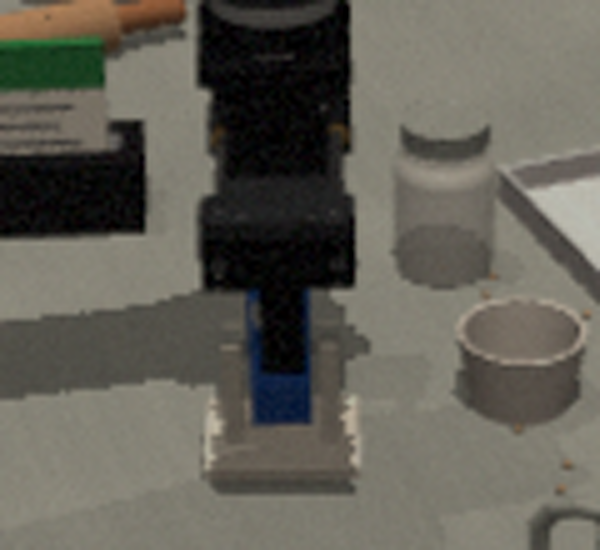

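The handles sit centred between the pads. I'll squeeze now.

```bash
python3 -m pendant '[{"delta_pos":[0,0,0],"spin":0},{"delta_pos":[0,0,0],"spin":0},{"delta_pos":[0,0,0],"spin":0},{"delta_pos":[0,0,0],"spin":0},{"delta_pos":[0,0,0],"spin":0},{"delta_pos":[0,0,0],"spin":0},{"delta_pos":[0,0,0],"spin":0},{"delta_pos":[0,0,0],"spin":0},{"delta_pos":[0,0,0],"spin":0},{"delta_pos":[0,0,0],"spin":0}]' 1; python3 -m pendant '[{"delta_pos":[0,0,0],"spin":0},{"delta_pos":[0,0,0],"spin":0},{"delta_pos":[0,0,0],"spin":0},{"delta_pos":[0,0,0],"spin":0},{"delta_pos":[0,0,-0.001],"spin":0},{"delta_pos":[0,0,-0.003],"spin":0},{"delta_pos":[0,0,-0.007],"spin":0},{"delta_pos":[0,0,-0.012],"spin":0},{"delta_pos":[0,0,-0.017],"spin":0},{"delta_pos":[0,0,-0.02],"spin":0}]' 1
python3 - <<'E'
from h import *
s=read_state(); crop(snapshot("wrist"),120,160,400,220,2,"pics/w12.png"); print(s["tool_pos"])
crop(snapshot("side"),260,180,120,110,5,"pics/s12.png")
E
```

```text
clock: 20.22
tool_pos: [586.9, 19.4, 98.1]
tool_rot: [3.14, 0.002, 2.833]
force: [-3.2, -1.0, 9.1]
opening: 28.4
clock: 21.05
tool_pos: [586.3, 19.2, 116.8]
tool_rot: [3.141, 0.001, 2.833]
force: [0.8, 0.1, -0.6]
opening: 26.4
[586.25462741  19.22135934 116.81226951]
```

View pics/w12.png

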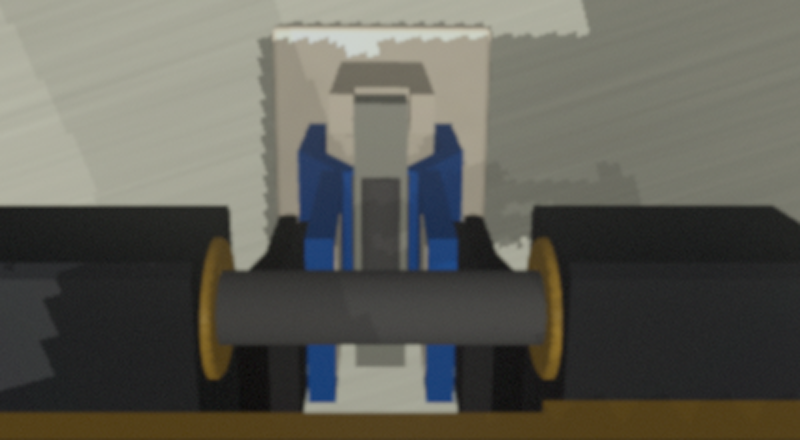

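View pics/s12.png

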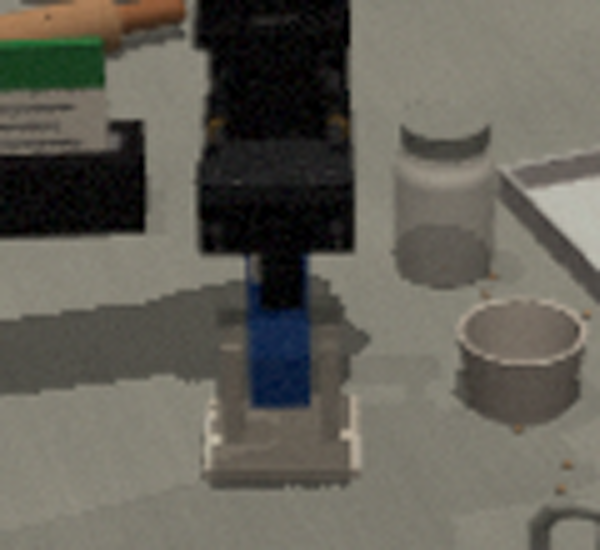

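The clip is fully squeezed (opening 26.4 mm, handles parallel) and rising out of the rest. I'll lift on.

```bash
python3 -m pendant '[{"delta_pos":[0,0,-0.004],"spin":0},{"delta_pos":[0,0,-0.01],"spin":0},{"delta_pos":[0,0,-0.02],"spin":0},{"delta_pos":[0,0,-0.035],"spin":0},{"delta_pos":[0,0,-0.053],"spin":0},{"delta_pos":[0,0,-0.075],"spin":0},{"delta_pos":[0,0,-0.095],"spin":0},{"delta_pos":[0,0,-0.11],"spin":0},{"delta_pos":[0,0,-0.118],"spin":0},{"delta_pos":[0,0,-0.12],"spin":0}]' 1;  python3 - <<'E'
from h import *
s=read_state(); crop(snapshot("wrist"),120,160,400,220,2,"pics/w13.png"); 
sd=snapshot("side");cv2.imwrite("pics/s13r.png",sd);crop(sd,260,150,120,120,5,"pics/s13.png")
print(s["tool_pos"],s["opening"],s["force"])
C=cam("side"); R=Ro.from_euler("xyz",s["tool_rot"]).as_matrix()
for d in (-30,-31,-32): print(d,proj(C,s["tool_pos"]+[0,0,d-48]))
R=Ro.from_euler("xyz",s["tool_rot"]).as_matrix();print(R.T@(np.array([519.6,320.8,240])-s["tool_pos"]))
E
```

```text
clock: 21.98
tool_pos: [587.0, 19.2, 238.6]
tool_rot: [3.14, 0.003, 2.833]
force: [1.1, 0.5, -1.3]
opening: 26.2
[586.95769079  19.22143202 238.58046604] 26.223086004106264 [ 1.07761653  0.53527193 -1.30320652]
-30 [315.80062959 215.29628431]
-31 [315.81141367 215.64413431]
-32 [315.82218881 215.99169608]
[155.69665832 266.91750595  -1.51718732]
```

View pics/s13.png

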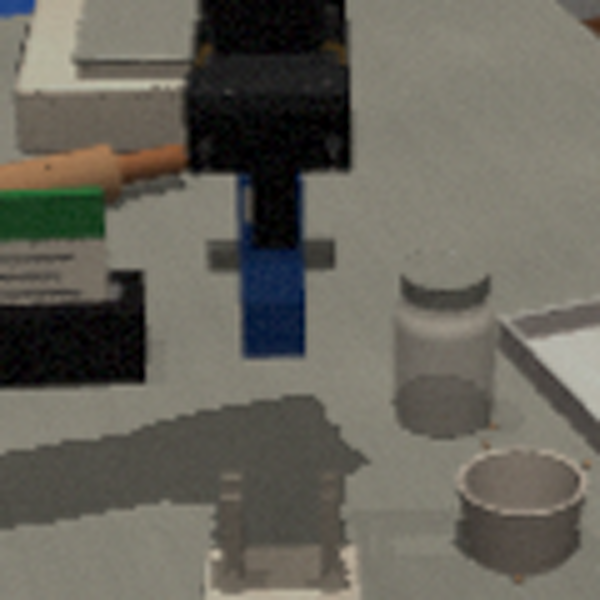

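View pics/w13.png

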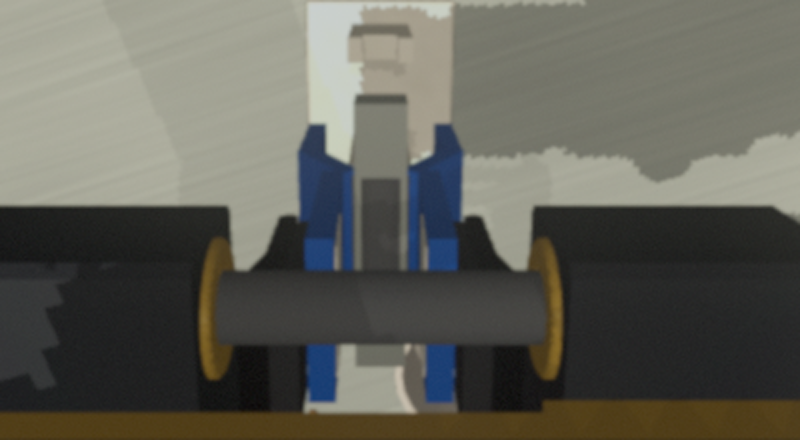

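Run:
```python
from h import *
s=read_state();C=cam("side");p=s["tool_pos"];print(p)
R=Ro.from_euler("z",-17.65,degrees=True).as_matrix()
for n,q in dict(barc=[0,-6,-31],bar0=[-32,-6,-31],bar1=[32,-6,-31],hc0=[-16,-13.5,16],hc1=[16,-13.5,16],tip0=[-16,-17,-79],tip1=[16,-17,-79],bartop=[32,0,-25],barbot=[32,-6,-37]).items():
    u=proj(C,p+R@q); print(n,u.round(1),((u-[260,150])*5).round())
```

```text
[585.98565826  19.23309312 236.26767001]
barc [314.9 200.6] [275. 253.]
bar0 [302.1 200.9] [210. 254.]
bar1 [327.8 200.3] [339. 251.]
hc0 [307.7 184.6] [239. 173.]
hc1 [320.9 184.3] [305. 172.]
tip0 [309.1 219.8] [245. 349.]
tip1 [321.8 219.5] [309. 348.]
bartop [327.7 197.1] [339. 235.]
barbot [327.8 202.5] [339. 262.]
```

Run:
```python
from h import *
s=dict(tool_pos=np.zeros(3),tool_rot=np.zeros(3));C=cam("wrist",s)
for z in (24,26,28): print(z, onz(C,310.5,160+96/2,z), [onz(C,120+u/2,209,z)[1].round(1) for u in (356,407)])
for z in (-17,-14): print(z,[onz(C,120+u/2,160+124/2,z).round(1) for u in (308,456)])
s=read_state();R=Ro.from_euler("xyz",s["tool_rot"]).as_matrix();print(s["tool_pos"],np.degrees(s["tool_rot"]),R.T@(np.array([519.6,320.8,236])-s["tool_pos"]))
```

```text
24 [34.93969732 -0.27925687 24.        ] [np.float64(-5.7), np.float64(5.4)]
26 [34.58089343 -0.2749734  26.        ] [np.float64(-5.8), np.float64(5.4)]
28 [34.22208955 -0.27068994 28.        ] [np.float64(-5.8), np.float64(5.5)]
-17 [array([ 37.6, -12.4, -17. ]), array([ 37.6,  12. , -17. ])]
-14 [array([ 37. , -12.7, -14. ]), array([ 37. ,  12.3, -14. ])]
[585.98565826  19.23309312 236.26767001] [1.79981623e+02 2.33782535e-02 1.62339088e+02] [154.74720345 267.21329567   0.2902354 ]
```

```bash
python3 -m pendant '[{"delta_pos":[0.003,0.005,0],"spin":0},{"delta_pos":[0.009,0.016,0],"spin":0},{"delta_pos":[0.018,0.031,0],"spin":0},{"delta_pos":[0.029,0.051,0],"spin":0},{"delta_pos":[0.042,0.073,0],"spin":0},{"delta_pos":[0.055,0.096,0],"spin":0},{"delta_pos":[0.068,0.119,0],"spin":0},{"delta_pos":[0.081,0.142,0],"spin":0},{"delta_pos":[0.094,0.165,0],"spin":0},{"delta_pos":[0.107,0.187,0],"spin":0}]' 1; python3 -m pendant '[{"delta_pos":[0.012,0.021,0],"spin":-0.5},{"delta_pos":[0.023,0.041,0],"spin":-1},{"delta_pos":[0.032,0.057,0],"spin":-1.5},{"delta_pos":[0.039,0.069,0],"spin":-2.05},{"delta_pos":[0.044,0.077,0],"spin":-2.05},{"delta_pos":[0.0457,0.0804,0],"spin":-2.05},{"delta_pos":[0.0457,0.0804,0],"spin":-2.05},{"delta_pos":[0.0457,0.0804,0],"spin":-2.05},{"delta_pos":[0.0457,0.0804,0],"spin":-2.05},{"delta_pos":[0.0457,0.0804,0],"spin":-2.05}]' 1;  python3 - <<'E'
from h import *
s=read_state(); im=snapshot("wrist");cv2.imwrite("pics/w14.png",im)
sd=snapshot("side");cv2.imwrite("pics/s14r.png",sd);crop(sd,210,100,120,120,5,"pics/s14.png")
print(s["tool_pos"],s["opening"],np.degrees(s["tool_rot"]))
E
```

```text
clock: 22.92
tool_pos: [539.0, 232.6, 235.0]
tool_rot: [-3.141, -0.002, 2.835]
force: [0.7, 0.4, -0.4]
opening: 26.4
clock: 23.75
tool_pos: [522.3, 318.9, 236.2]
tool_rot: [-3.141, 0.001, 2.867]
force: [0.5, -0.3, -0.2]
opening: 26.5
[522.31859016 318.89970187 236.19185973] 26.477835919967525 [-1.79982956e+02  3.05945733e-02  1.64258745e+02]
```

View pics/s14.png

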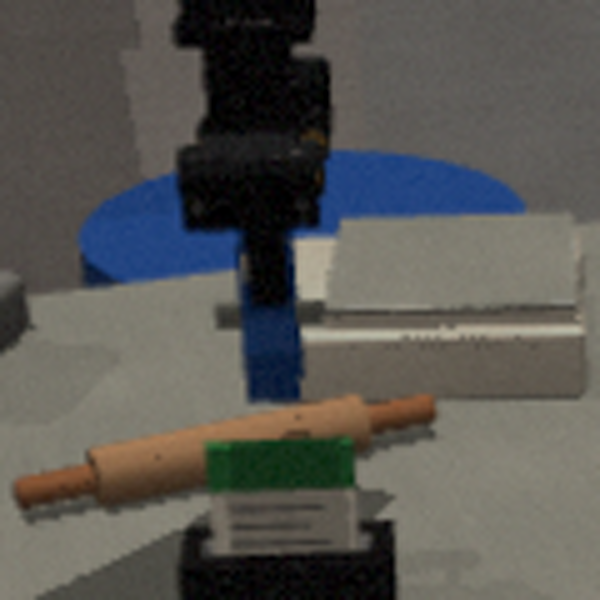

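View pics/w14.png

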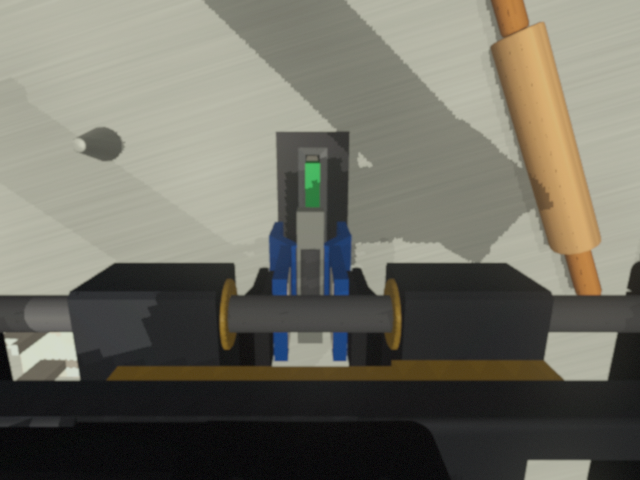

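```bash
python3 -m pendant '[{"delta_pos":[0,0,0],"spin":0},{"delta_pos":[0,0,0],"spin":0},{"delta_pos":[0,0,0.002],"spin":0},{"delta_pos":[0,0,0.005],"spin":0},{"delta_pos":[0,0,0.008],"spin":0},{"delta_pos":[0,0,0.01],"spin":0},{"delta_pos":[0,0,0.01],"spin":0},{"delta_pos":[0,0,0.01],"spin":0},{"delta_pos":[0,0,0.01],"spin":0},{"delta_pos":[0,0,0.01],"spin":0}]' 1;  python3 - <<'E'
from h import *
s=read_state(); im=snapshot("wrist");cv2.imwrite("pics/w15r.png",im);crop(im,240,110,150,150,4,"pics/w15.png")
R=Ro.from_euler("xyz",s["tool_rot"]).as_matrix();print(s["tool_pos"],s["opening"],np.degrees(s["tool_rot"]),R.T@(np.array([519.6,320.8,149])-s["tool_pos"]))
C=cam("wrist",s);hsv=cv2.cvtColor(im,cv2.COLOR_BGR2HSV);m=cv2.inRange(hsv,(50,120,60),(80,255,255));v,u=np.nonzero(m)
for r in range(v.min()+6,v.max(),6):
  c=u[v==r].mean();print(r,c,(R.T@(onz(C,c,r,120)-s["tool_pos"])).round(1))
E
```

```text
clock: 24.68
tool_pos: [521.7, 320.4, 226.3]
tool_rot: [3.141, 0.0, 2.869]
force: [0.3, -0.9, -0.3]
opening: 26.2
[521.70070544 320.40849292 226.26358562] 26.220103679045756 [1.79981008e+02 1.46260338e-02 1.64387404e+02] [ 2.1482867  -0.21391441 77.26297308]
171 310.0 [ 43.8  -0.5 106.3]
177 310.0 [ 40.1  -0.5 106.3]
183 310.0 [ 36.3  -0.5 106.3]
189 310.0 [ 32.5  -0.5 106.3]
195 310.5 [ 28.6  -0.2 106.3]
201 310.5 [ 24.8  -0.2 106.3]
```

View pics/w15.png

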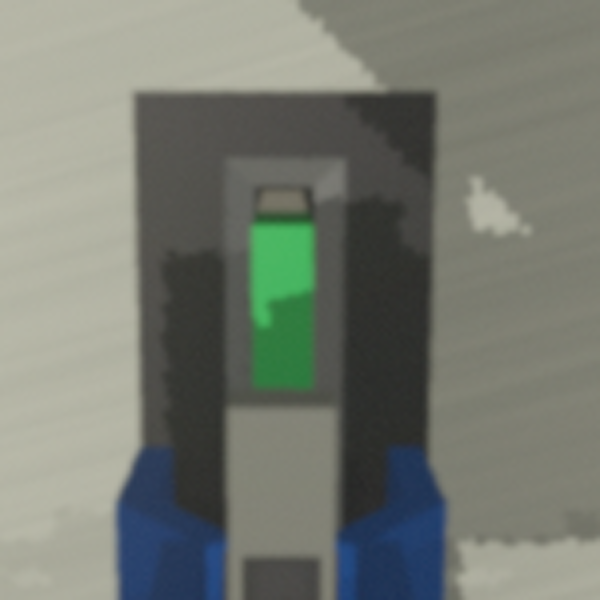

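Aligned to within 1 mm: the card lies on the clip's centre line and the clip is at the card's middle. I'll go down.

```bash
python3 -m pendant '[{"delta_pos":[0,0,0.003],"spin":0},{"delta_pos":[0,0,0.009],"spin":0},{"delta_pos":[0,0,0.016],"spin":0},{"delta_pos":[0,0,0.023],"spin":0},{"delta_pos":[0,0,0.03],"spin":0},{"delta_pos":[0,0,0.037],"spin":0},{"delta_pos":[0,0,0.043],"spin":0},{"delta_pos":[0,0,0.046],"spin":0},{"delta_pos":[0,0,0.047],"spin":0},{"delta_pos":[0,0,0.047],"spin":0}]' 1; python3 -m pendant '[{"delta_pos":[0,0,0],"spin":0},{"delta_pos":[0,0,0],"spin":0},{"delta_pos":[0,0,0],"spin":0},{"delta_pos":[0,0,0],"spin":0},{"delta_pos":[0,0,0],"spin":0},{"delta_pos":[0,0,0],"spin":0},{"delta_pos":[0,0,0],"spin":0},{"delta_pos":[0,0,0],"spin":0},{"delta_pos":[0,0,0],"spin":0},{"delta_pos":[0,0,0],"spin":0}]' 1;  python3 - <<'E'
from h import *
s=read_state(); im=snapshot("wrist");crop(im,220,110,180,180,4,"pics/w16.png")
sd=snapshot("side");cv2.imwrite("pics/s16r.png",sd);crop(sd,210,120,110,110,6,"pics/s16.png")
cv2.imwrite("pics/t16r.png",snapshot("top"))
R=Ro.from_euler("xyz",s["tool_rot"]).as_matrix();print(s["tool_pos"],s["opening"],s["force"],R.T@(np.array([519.6,320.8,149])-s["tool_pos"]))
C=cam("side")
Rz=Ro.from_euler("z",-15.6,degrees=True).as_matrix();c=np.array([519.6,320.8,0])
for n,q in dict(cardtopfrontL=[-45,-4.5,120],cardtopfrontR=[45,-4.5,120],jawtipL=[-16,-18,100],jawtipR=[16,-18,100],bar=[0,-6,148]).items():
    print(n,((proj(C,c+Rz@q)-[210,120])*6).round())
E
```

```text
clock: 25.57
tool_pos: [521.5, 320.3, 178.8]
tool_rot: [-3.141, -0.0, 2.869]
force: [-0.2, 0.6, -0.6]
opening: 26.0
clock: 26.4
tool_pos: [521.6, 320.3, 179.1]
tool_rot: [3.142, 0.0, 2.869]
force: [0.2, -0.3, -1.2]
opening: 26.1
[521.60385051 320.33278472 179.079159  ] 26.0726777005207 [ 0.16009059 -0.29990975 -1.20682038] [ 2.05648588 -0.09022495 30.0790997 ]
cardtopfrontL [246. 411.]
cardtopfrontR [423. 404.]
jawtipL [304. 456.]
jawtipR [367. 454.]
bar [330. 358.]
```

View pics/s16.png

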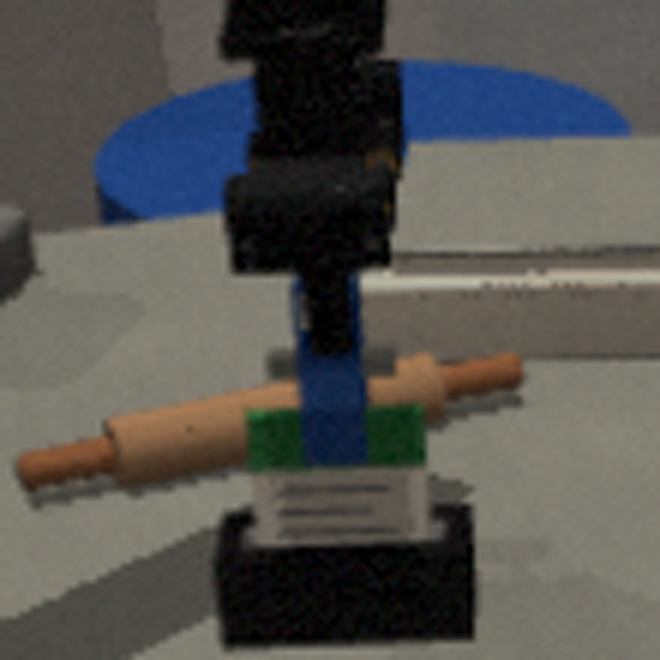

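View pics/w16.png

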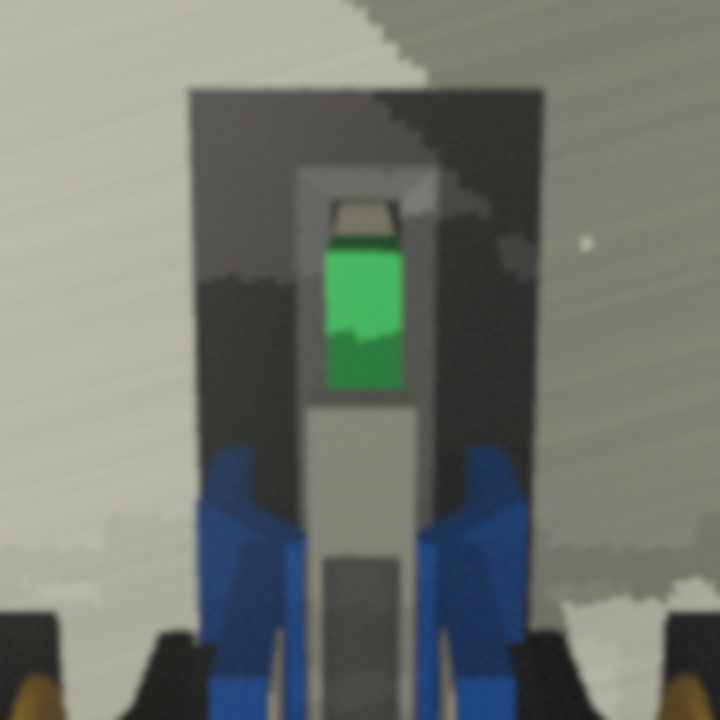

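View pics/t16r.png

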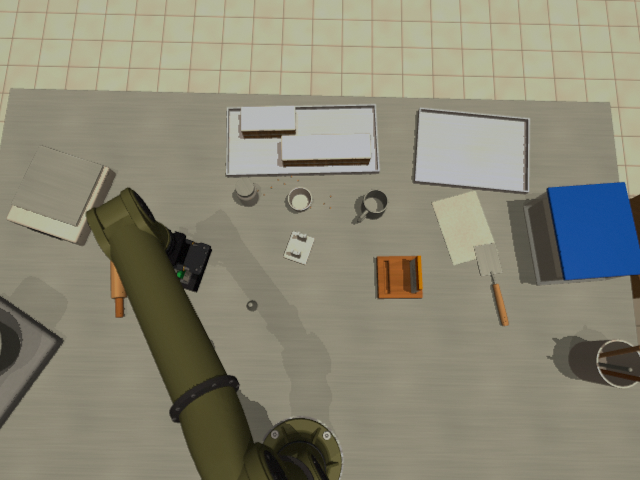

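```bash
python3 -c "
from plant import *
print(close_job()); s=read_state(); print(s['clock'],s['opening'],s['tool_pos'])"
```

```text
the job is handed in; nothing more can be done
None
the job is handed in; nothing more can be done
```

I handed the job in at about 26.5 s of the 72 s. The green-banded card is in the black stand and released, and the gripper is holding the blue clip wide open over the middle of its top edge.

**Card:** It met the slot floor at the predicted height, with about 7 N of push. After release its top edge measured 90 mm long at 120 mm above the bench, centred at (519.6, 320.8), which agrees with it being fully home.

**Clip:** It is held at 26 mm over the handles, about the 27 mm fully squeezed width. The wrist view puts the card within about 1 mm of the clip's centre line and at its middle lengthwise. The wrist force is about 1 N, so there is no sign of a jaw touching the card.

**Everything else:** In the last top picture the orange card, file, rest and the other items I could see are where they were.

**Uncertain:** How far the edge stands inside the jaws is 20 to 25 mm. The arm readings give about 20 mm. The side camera showed the clip up to 5 mm lower, which would be 25 mm. Both leave the edge in the fully gaping part. After the release I viewed the far jaw only from above, since the side camera shows just the near jaw.

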